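Hang a connecting rod plumb on the drain stand

ROBOT

A 7-joint arm with a two-finger parallel gripper is mounted at the origin on a cart in front of the work surface, level with it; the furniture and walls round the work are solid. World frame = base frame: x ahead of the robot, y to its left, z up, the work surface at z = 0. Lengths are in mm, angles in rad, forces in N, time in s.
With the tool pointing down it reaches from about 400 to 875 mm from the base axis. Payload 4.4 kg.
Tool frame: the origin (TCP) lies at the very end of the fingers, on their centre line; the grasp point (between the pads) lies 19 mm behind it; z points along the fingers, y is the line along which they close (so a half turn about z gives the same grasp; the last joint's range is limited). The gripper opens to 85 mm and grips with 20 to 120 N. Pads are 22 mm wide; open, the fingers measure 114 mm over their backs; the gripper's body (76 mm by 85 mm) begins 54 mm behind the grasp point. The pads swing forward as they close: fully open they stand 13 mm farther back than shut.
Start: joints at [1.068, 0.628, 0.038, 1.517, -0.027, 0.996, -0.02], TCP at [275.006, -588.973, 231.313] pointing down, gripper open.
Joint ranges: [-3.06, 3.06], [-0.37, 2.12], [-1.25, 1.32], [0.18, 2.47], [-1.1, 4.24], [0.23, 1.98], [-2.94, 2.94]. Speed limits (rad/s): [2.57, 2.57, 3.14, 3.14, 3.14, 3.14, 3.14].

INTERFACE

Orientations are given as [roll, pitch, yaw] about the fixed x, y, z axes, in that order (R = Rz(yaw) Ry(pitch) Rx(roll)).
In Python, from cell import ctrl gives the robot as it stands.
- The arm moves only by the tool jog_arm, never from a script. Its argument "plan" is a list of rows, each an object of numbers: "tx", "ty", "tz": the shift along the tool's x, y, z as a fraction of full scale; "wx", "wy", "wz": the turn, a rotation vector about the tool's x, y, z as a fraction of full scale; "claw": the closure, from 0 (fully open) to 1 (shut). In form: [{"tx": .., "ty": .., "tz": .., "wx": .., "wy": .., "wz": .., "claw": ..}, ...]. A call has 1 to 12 rows; each row is the pose to reach, as a shift and turn from the pose commanded when the call began, along the tool's axes at that moment; what a row does not reach only later rows make up. Full scale, the value 1, is 300 mm for a shift and 90 degrees for a turn. A row lasts 1/10 s, in which the tool goes at most 50 mm and 8.59 degrees, less where a joint would pass 70% of its speed; a pose out of reach is approached as far as the arm can. A call with a number of a shift or a turn outside -1 to 1 is refused whole. A call with a gripper value outside its range is refused whole. The fingers move at their own pace and stop on an object; the grip force is fixed at half the most. Time passes only in rows, so rows that repeat a pose let the fingers close. It gives the time, the measured TCP pose, the force, the opening and the grip force at its end, in the units of the state.
- ctrl.read_state(): the state, without advancing time (a new reading comes with each control period).
- ctrl.get_image(name): name is "side" or "top"; returns a dict with "img" (384x512x3 uint8, red, green, blue), "depth" (384x512 float32, mm along the optical axis (not along the pixel's ray), 0 where there is no reading), "fx", "fy", "cx", "cy" (pixels), "distortion" ([k1, k2, p1, p2, k3] as OpenCV has them; the pictures are not rectified), "position" and "orientation" of the camera in the world. Camera axes: x right, y down, z forward; pixel columns grow to the right and rows downward; lengths in mm; the calibration is good to about 2 mm. A picture is of the moment at which its call begins.
- ctrl.finish_job(): hands the job in; it is judged then, once.
Trained networks look in a picture, given as the dict that the camera call returned (one of the last four; its "shot" number tells which), for a name from the list of things; names that differ only in an ending like _2 or _b are one class to them, and where a whole thing is asked for, a point or a joint stands for the part that bears it (a point fixed in the world has none). Each returns a list of dicts, best first, with "score" (0 to 1); they miss things now and then, are a little off and sometimes report something else, mostly with a low value. They report only what shows in the picture. A call takes as long as a camera call.
- ctrl.trace(picture, thing): "pixels" (384x512 bool, what is visible of it) and "extent" ([centre column, centre row, width, height] in pixels, round what is visible of it).
The state is a dict: "clock": time; "qpos": joint angles; "qd": joint speeds; "tau": joint torques, N m; "eef_pos": TCP position; "tool_rot": TCP orientation; "force": force on the tool from outside, world axes, zero at the start; "torque": the same for the moment, N m; "width": finger opening in mm; "gripper_force": force on a finger pad.
Only numpy, scipy, OpenCV 4.12 (cv2) and the standard library are available. Lean on these libraries where they do the work, as an engineer would, in place of code of your own. Each camera call takes 0.05 s, during which the arm holds its last target. There are 200 camera calls.

TASK

Pick up the connecting rod by the two ends of the pin through its small end, ease your grip in the air until it swings down and hangs plumb and still, then grip it firmly again while it hangs plumb. Hang it gently by the pin on the two hooks of the drain stand, coming in tilted from the open front so that the arm does not bump the little shelf, and touching the stand with the rod only while the rod hangs about plumb; let go and leave it hanging plumb and still. Leave the piston, the bearing and the oil cap where they are.

Things in the scene. Friction and masses are not known exactly. Their poses are not given: they have to be found in the camera images.
- rod: bare steel connecting rod, 0.65 to 0.95 kg, small end propped on a wood block, big end on the table: small-end eye (44 mm diameter, 14 mm wide), I-shaped shank 10 mm wide and 18 mm high, heavy big-end barrel (56 mm diameter, 40 mm wide); a pin through the small end stands out on both sides. Origin on the table 46 mm under the pin's centre as it lies; x to the big end, y along the pin, z up
- rod_pin (a point): centre of the polished pin, 12 mm diameter, 56 mm long over its shallow domed heads (18 mm diameter, 3 mm thick); y along the pin, z from the big end to the pin (up when plumb, near level as it lies). Pinched by the heads, the rod turns about the pin against the grip's friction: at 20 N a finger it swings to within 8 degrees of plumb, at 70 N it stays leaning by 15 degrees or more
- rod_big (a point): centre of the big-end barrel, 130 mm from the pin's centre; same axes as rod_pin. Opening a firm grip by a millimetre or two is enough to drop the rod: ease it in steps of a few tenths of a millimetre, or by the grip force
- stand: grey steel drain stand, fixed: base plate 165 x 120 x 8 mm, a column 60 mm wide at the back, two dark flat hooks pointing forward side by side at 200 mm height, a small shelf over them. Origin on the table right below the seat of the pin; x points to the back (base from -60 to +105 mm, column face at +73 mm), y along the hung pin; the open front faces -x
- stand_seat (a point): where the pin's centre rests when hung, 200 mm above the table; axes of the stand. The hooks are 5 mm thick, centred 14 mm to either side; the rod's eye hangs between them, the pin's ends stand out beyond. Each has a flat floor 6 mm below this point, 20 mm long in x, a front lip (10 mm thick) 12 mm above the floor and a rear stop 18 mm above it
- stand_shelf_edge (a point): middle of the shelf's lower front edge: 75 mm above and 12 mm behind the seat. The shelf is 120 mm wide, 6 mm thick with a low rim, and runs back from here over the hooks: a gripper pointing straight down does not fit above the seat, one with fingers pointing down and to the back, 25 to 40 degrees from vertical, does
- piston: aluminium piston, 64 x 72 x 50 mm, bystander on the table; origin at the centre of its underside
- bearing: ball bearing, 40 mm diameter, 11 mm high, bystander on the table; origin at the centre of its underside
- oil_cap: black oil filler cap, 34 mm diameter, 18 mm high, bystander on the table; origin at the centre of its underside
- prop: fixed wood block under the rod's small end, 40 x 22 x 24 mm (22 mm along the pin); origin at the centre of its underside, right below the pin

How it is judged (in metres and radians):
On the way, in this order (a step that is already met when the one before it is completed fails the run):
1. the rod hangs plumb (within 10 degrees) and still in an eased grip (less than 80 N between fingers and rod, both fingers added), clear of the table and of the stand (height (world z) of rod_big above 0.045 m and angle between rod_pin's own z axis and vertical below 0.17 rad and angular speed of rod below 0.3 rad/s and contact force between the fingers and rod between 1 and 80 N and contact force between rod and stand below 0.1 N), for 0.3 s.
2. the rod is gripped firmly again (more than 90 N between fingers and rod, both fingers added), still plumb (within 10 degrees) and clear of the stand (height (world z) of rod_big above 0.045 m and angle between rod_pin's own z axis and vertical below 0.17 rad and contact force between the fingers and rod above 90 N and contact force between rod and stand below 0.1 N), for 0.2 s.
At the end, for the whole second after the job is handed in: The pin lies in the seats of both hooks (centre within 8 mm sideways and 3 mm in height of the seat point, pin within 8 degrees of the seat's direction), the rod hangs plumb within 7 degrees, at rest and released (horizontal distance between rod_pin and stand_seat below 0.008 m and z of rod_pin in the frame of stand_seat between -0.003 and 0.003 m and angle between the y axis of rod_pin and the y axis of stand_seat, either way round below 0.15 rad and angle between rod_pin's own z axis and vertical below 0.12 rad and linear speed of rod below 0.03 m/s and contact force between the fingers and rod below 0.05 N); the robot touches nothing.
It fails at once if the rod touches the stand while it leans more than 14 degrees from plumb (contact force between rod and stand above 0.5 N and angle between rod_pin's own z axis and vertical above 0.25 rad).
It fails at once if the rod is dropped or banged on the stand (more than 40 N) (contact force between rod and stand above 40 N).
It fails at once if the arm or the gripper's body (not the fingers) bumps the stand (more than 3 N) (contact force between the arm and stand above 3 N).
It fails at once if the piston, the bearing or the oil cap is moved by more than 20 mm (distance of any of piston, bearing, oil_cap from where it was at the start of the episode above 0.02 m).
It also fails if it takes over 54 s, if anything falls off the work surface, if the arm or the gripper's body presses on something with over 40 N, if the wrist force passes 120 N, or if a joint passes its speed limit or range.

## Working session

There is one attempt and no reset: what is moved stays moved. The work goes in short steps, Python scripts to look and compute and a tool call to move; the robot and the scene stay as the last step left them, time stands still between calls to the robot, and variables do not carry over. Pictures are saved under pics/ and viewed, at most 10 in all, crops included, and the job is handed in when it is done.

Besides the shell and the picture viewer there is one more tool, called after "Emit:" as a command line: name --argument value ..., lists and objects as JSON in quotes. jog_arm: Moves the arm, as the interface text tells. Shift numbers are shares of 300 mm and turn numbers shares of 90 degrees, none past 1 either way. Its arguments: {"type":"object","properties":{"plan":{"type":"array"}},"required":["plan"]}

```bash
mkdir -p pics; cat > h.py <<'E'
import numpy as np, cv2
from cell import ctrl
from scipy.spatial.transform import Rotation as R
def camR(im):
    o=np.array(im["orientation"],float)
    return o if o.shape==(3,3) else R.from_euler('xyz',o).as_matrix()
def pts(im,mask=None):
    d=im["depth"]; m=(d>0) if mask is None else (mask&(d>0))
    v,u=np.nonzero(m)
    K=np.array([[im["fx"],0,im["cx"]],[0,im["fy"],im["cy"]],[0,0,1]])
    n=cv2.undistortPoints(np.stack([u,v],1).astype(np.float64)[:,None],K,np.array(im["distortion"]))[:,0]
    z=d[v,u].astype(float)
    return np.c_[n*z[:,None],z]@camR(im).T+np.array(im["position"])
E
python3 - <<'E'
from h import *
np.set_printoptions(precision=1,suppress=True)
s=ctrl.read_state(); print(s)
for c in("side","top"):
    im=ctrl.get_image(c); cv2.imwrite(f"pics/{c}0.png",im["img"][...,::-1])
    print(c,im["position"],im["orientation"],im["fx"])
    for t in("rod","rod_pin","rod_big","stand","piston","bearing","oil_cap","prop"):
        r=ctrl.trace(im,t)
        for q in r[:2]:
            p=pts(im,q["pixels"])
            print(t,round(q["score"],2),q["extent"],np.median(p,0) if len(p) else None, np.percentile(p,2,axis=0) if len(p) else '',np.percentile(p,98,axis=0)if len(p) else '')
    np.savez(f"{c}0.npz",P=pts(im,im["depth"]>=-1) )
E
```

```text
{'clock': 0.0, 'qpos': array([ 1.1,  0.6,  0. ,  1.5, -0. ,  1. , -0. ]), 'qd': array([-0.,  0.,  0., -0., -0., -0.,  0.]), 'tau': array([ -0. , -56.3,   1.2, -19.3,   0. ,   0. ,   0. ]), 'eef_pos': array([ 274.7, -588.4,  230.4]), 'tool_rot': array([-3.1,  0. ,  0.4]), 'force': array([0.4, 0.9, 0.5]), 'torque': array([-0., -0., -0.]), 'gripper_force': 0.0, 'width': 85.26007717377823}
side [  396.8 -1159.1   647. ] [-2.  -0.  -0.1] 487.92468356987393
rod 0.94 [243.1, 277.0, 81.5, 25.2] [ 542.5 -205.2   46. ] [ 443.  -227.5   23.5] [ 609.5 -181.4   66.8]
rod_pin 0.79 [241.6, 276.1, 77.4, 29.3] [ 533.1 -204.7   46.1] [ 442.8 -227.5   25. ] [ 607.5 -179.4   66.7]
rod_big 0.56 [242.8, 280.9, 74.9, 26.9] [ 536.2 -204.2   44.9] [ 442.9 -228.2   -0.9] [ 612.6 -112.    67. ]
stand 0.74 [262.1, 180.2, 68.8, 108.3] [670.6 138.1 140.1] [558.5  80.6   5.6] [708.7 212.8 290.4]
piston 0.7 [185.1, 228.0, 26.4, 28.2] [405.4  83.6  33.1] [373.9  70.3   0.4] [437.  206.1  52.4]
piston 0.21 [261.9, 179.8, 69.8, 119.7] [670.  138.3 139.2] [555.9  80.8   5.4] [709.1 215.8 290.3]
bearing 0.59 [305.1, 248
[... 547 characters left out ...]
5]
rod 0.45 [248.3, 261.9, 22.6, 27.1] [404.9 105.5  49.2] [372.5  77.9   2.9] [432.9 136.1  54.7]
rod_pin 0.92 [355.1, 218.9, 21.1, 62.4] [ 556.9 -193.4   49.2] [ 444.4 -219.5   -1.2] [ 608.  -170.6   67.4]
stand 0.58 [229.9, 167.6, 63.1, 95.4] [643.9 149.6 205.1] [550.5  88.    2.2] [711.6 213.4 291.8]
piston 0.81 [247.8, 260.9, 25.1, 30.2] [404.3 105.4  49.1] [369.9  77.9   1.4] [435.1 133.5  54.7]
bearing 0.68 [293.0, 153.2, 14.2, 15.6] [727.1 -18.5   9.6] [708.  -36.   -3.8] [745.2  -0.7  16.2]
oil_cap 0.4 [179.6, 241.8, 15.2, 15.1] [452.8 301.8  11.9] [436.6 287.4  -2.8] [470.8 317.3  19.1]
prop 0.35 [293.9, 151.9, 16.0, 18.8] [728.2 -19.1   8.7] [708.2 -39.9  -4.6] [749.7  -0.8  15.7]
```

```bash
python3 - <<'E'
import cv2
a=cv2.imread("pics/side0.png");b=cv2.imread("pics/top0.png")
A=cv2.resize(a[110:320,160:340],None,fx=2.2,fy=2.2,interpolation=2)
B=cv2.resize(b[100:300,170:390],None,fx=1.7,fy=1.7,interpolation=2)
import numpy as np
H=max(A.shape[0],B.shape[0]);c=np.zeros((H,A.shape[1]+B.shape[1],3),np.uint8)
c[:A.shape[0],:A.shape[1]]=A;c[:B.shape[0],A.shape[1]:]=B;cv2.imwrite("pics/c0.png",c)
E
python3 - <<'E'
from h import *
np.set_printoptions(precision=1,suppress=True)
for c in("side","top"):
    P=np.load(c+"0.npz")["P"]
    def reg(x0,x1,y0,y1,z0,z1): 
        return P[(P[:,0]>x0)&(P[:,0]<x1)&(P[:,1]>y0)&(P[:,1]<y1)&(P[:,2]>z0)&(P[:,2]<z1)]
    for n,b in dict(rod=(420,630,-245,-155,30,80),shank=(490,545,-245,-155,25,80),eye=(430,485,-250,-150,30,80),big=(555,625,-245,-155,15,80),shelf=(530,760,50,250,268,300),hook=(530,760,50,250,180,225),base=(530,760,50,250,4,14)).items():
        q=reg(*b)
        if len(q)<5: print(c,n,len(q));continue
        r=cv2.minAreaRect(q[:,:2].astype(np.float32))
        print(c,n,len(q),q.mean(0),np.percentile(q,3,axis=0),np.percentile(q,97,axis=0),'rect',r)
E
```

```text
side rod 930 [ 526.2 -204.6   46.9] [ 443.5 -226.8   32. ] [ 607.5 -181.3   66. ] rect ((526.1619262695312, -202.1618194580078), (175.80641174316406, 44.99811553955078), 5.378942966461182)
side shank 199 [ 516.5 -200.9   40.8] [ 491.3 -205.6   29. ] [ 542.6 -194.7   50.3] rect ((517.2428588867188, -197.00250244140625), (54.230918884277344, 17.396326065063477), 3.810948133468628)
side eye 308 [ 460.4 -209.1   52.1] [ 440.7 -228.8   33.7] [ 482.3 -195.9   67.9] rect ((461.4125061035156, -212.0877685546875), (45.977073669433594, 37.9307746887207), 0.08203788846731186)
side big 454 [ 584.8 -204.7   42.8] [ 559.5 -216.7   19.8] [ 612.3 -178.4   56.8] rect ((585.374755859375, -196.48414611816406), (59.1306037902832, 44.11131286621094), 3.6471517086029053)
side shelf 597 [662.4 152.7 284. ] [610.5  87.3 277.4] [712.5 216.3 291.7] rect ((662.365234375, 152.75448608398438), (92.9336166381836, 132.5485382080078), 14.393902778625488)
side hook 565 [648.9 140.4 199.9] [588.5 120.5 181.8] [698.7 170.  221.5] rect ((642.8228759765625, 140.00869750976562), (111.01927185058594, 61.933937072753906), 
[... 783 characters left out ...]
189.4   47.3] [ 559.8 -211.6   26. ] [ 611.2 -170.2   57.7] rect ((585.10400390625, -191.73687744140625), (58.9099235534668, 44.19895553588867), 2.000521183013916)
top shelf 1923 [662.7 155.6 282.5] [615.1  98.2 277.4] [709.6 213.1 292.2] rect ((662.3750610351562, 155.2916259765625), (92.43704986572266, 120.79119110107422), 15.28824234008789)
top hook 85 [610.5 142.5 203.1] [585.  123.4 187.2] [634.9 161.5 215. ] rect ((611.9315185546875, 141.6866455078125), (51.28346633911133, 32.70954895019531), 14.33534049987793)
top base 1865 [615.8 144.7   8.1] [544.2  73.1   4.3] [695.  231.6  12.9] rect ((644.1675415039062, 149.45361328125), (198.58287048339844, 227.74676513671875), 89.71154022216797)
```

View pics/c0.png

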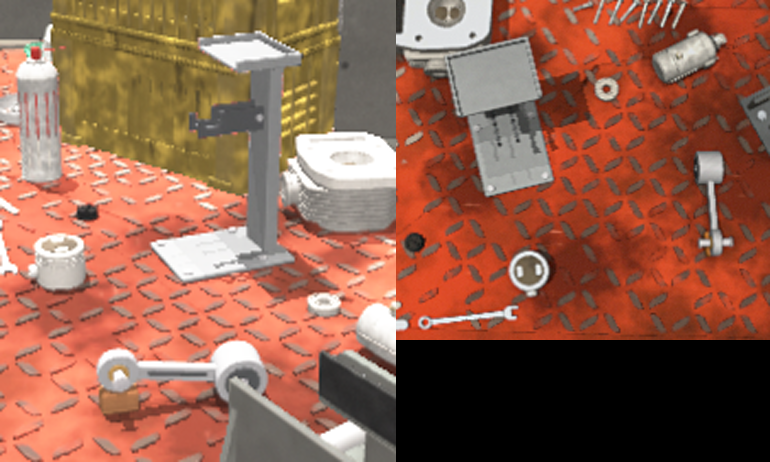

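The side view (left half) shows the rod from its eye at crop (120,372) to its big end at (243,368). The stand's hooks are at (225,118). A grey panel sits low on the right at (280,420). The top view agrees. Next I'll refine the pin and stand poses and find out what the panel is.

```bash
python3 - <<'E'
from h import *
from scipy.optimize import minimize
np.set_printoptions(precision=1,suppress=True)
D={}
for c in("side","top"):
    P=np.load(c+"0.npz")["P"];D[c]=P
    q=P[(abs(P[:,0]-460)<16)&(abs(P[:,1]+200)<40)&(abs(P[:,1]+199.5)>12)&(P[:,2]>36)&(P[:,2]<60)]
    print(c,"pin heads\n",q[np.argsort(q[:,1])][:60:2])
    q=P[(P[:,0]>600)&(P[:,0]<800)&(P[:,1]<-235)&(P[:,1]>-480)&(P[:,2]>15)]
    if len(q): print("panel",len(q),q.min(0),q.max(0),np.median(q,0))
    b=P[(P[:,0]>640)&(P[:,0]<720)&(P[:,1]>100)&(P[:,1]<200)&(P[:,2]>30)&(P[:,2]<180)]
    print("col",len(b),np.percentile(b,[2,50,98],axis=0).ravel())
    k=P[(P[:,0]>570)&(P[:,0]<660)&(P[:,1]>100)&(P[:,1]<190)&(P[:,2]>185)&(P[:,2]<230)]
    s=np.array([606,139.]);a=np.radians(15)
    l=np.c_[(k[:,:2]-s)@np.array([[np.cos(a),-np.sin(a)],[np.sin(a),np.cos(a)]]),k[:,2]-200]
    print("hooklocal",len(l),np.percentile(l,[1,50,99],axis=0).ravel())
    for y0,y1 in((-25,0),(0,25)):
        m=l[(l[:,1]>y0)&(l[:,1]<y1)]; print(y0,len(m),np.percentile(m,[2,50,98],axis=0).ravel() if len(m) else '')
    B=P[(abs(P[:,0]-620)<100)&(abs(P[:,1]-145)<100)&(P[:,2]>4.5)&(P[:,2]<12)]
    lb=(B[:,:2]-s)@np.array([[np.cos(a),-np.sin(a)],[np.sin(a),np.cos(a)]])
    lb=lb[(lb[:,0]>-58)&(lb[:,0]<0)]if 0 else lb
    f=lb[abs(lb[:,1])<40]; f=f[f[:,0]>-80]; g=lb[(abs(lb[:,0]+25)<25)&(abs(lb[:,1])<75)]
    print("base front",np.percentile(f[:,0],[0,1,2,5]),"sides",np.percentile(g[:,1],[0,1,2,98,99,100]))
E
```

```text
side pin heads
 [[ 459.3 -231.1   52.2]
 [ 454.7 -230.    44.1]
 [ 455.  -229.4   54.1]
 [ 461.8 -229.1   55.9]
 [ 468.2 -229.    44.9]
 [ 466.2 -228.6   52.6]
 [ 455.  -228.5   50.9]
 [ 457.1 -228.4   45.4]
 [ 459.4 -228.2   47.7]
 [ 461.6 -227.9   44.8]
 [ 457.1 -227.4   39.6]
 [ 457.1 -227.3   42.2]
 [ 459.4 -227.1   41.8]
 [ 452.8 -227.    47.5]
 [ 461.6 -226.8   41.4]
 [ 452.9 -226.6   49.9]
 [ 457.5 -226.5   54.7]
 [ 468.5 -226.2   45.7]
 [ 459.7 -225.8   51.4]
 [ 461.9 -225.7   48.5]
 [ 459.8 -225.6   53.9]
 [ 464.2 -224.5   45. ]
 [ 459.6 -223.7   37. ]
 [ 458.  -220.2   53.2]
 [ 464.8 -218.7   51.7]
 [ 462.6 -217.7   51.3]
 [ 456.  -216.5   51.1]
 [ 460.6 -214.9   52.3]
 [ 463.1 -212.5   53.2]
 [ 458.5 -212.2   50.8]]
panel 4439 [ 600. -480.   15.] [ 800.  -296.4  127.3] [ 691.8 -421.7   84.3]
col 655 [671.4 126.8  32.5 683.1 139.6 105.5 703.2 184.6 175.3]
hooklocal 288 [-18.8 -20.  -14.6  19.8 -13.   -1.2  55.8  18.   13.6]
-25 180 [-18.  -20.  -14.5  23.1 -15.1  -3.5  50.6 -10.   12.7]
0 108 [-18.7   7.9 -14.4  16.1  13.    2.5  55.8  18.1  12.8]
base front [-70.7 -58.2 -5
[... 435 characters left out ...]
2.9 -182.    54. ]
 [ 453.2 -179.9   50.1]
 [ 458.6 -179.6   52.3]
 [ 461.7 -177.4   48.9]
 [ 458.5 -176.6   53.1]
 [ 448.4 -175.9   40.9]
 [ 461.4 -174.1   51.4]
 [ 458.5 -173.9   52.4]
 [ 455.3 -173.2   56.3]
 [ 450.5 -171.8   47.8]
 [ 461.6 -171.7   49.4]
 [ 458.4 -171.    52.7]]
panel 1464 [ 600.2 -479.6   15. ] [ 800.  -266.   132.4] [ 705.5 -365.4   57.2]
col 39 [671.3 132.8  30.2 676.9 159.4  42.  684.5 187.4  52.9]
hooklocal 85 [-18.9 -15.1 -14.1   8.3  12.7   6.3  30.   17.5  15.5]
-25 40 [-18.9 -15.1 -10.4   9.5 -12.3   6.9  28.9  -8.6  14.9]
0 45 [-18.6  12.7 -14.1   7.7  15.    4.3  29.1  17.5  15.2]
base front [-78.8 -66.3 -58.5 -54.5] sides [-74.7 -67.7 -55.5  63.5  69.3  74.2]
```

```bash
cat >> h.py <<'E'
np.set_printoptions(precision=4,suppress=True)
def plan(target,Rt,s=None):
    s=s or ctrl.read_state(); R0=R.from_euler('xyz',s["tool_rot"]).as_matrix()
    t=R0.T@(np.array(target)-s["eef_pos"])/300; w=R.from_matrix(R0.T@Rt).as_rotvec()/(np.pi/2)
    print("t",t,"w",w)
def tool(yaw,tilt):  # tool x along yaw heading, fingers down, tilted to heading by tilt (deg)
    return (R.from_euler('z',yaw,degrees=True)*R.from_euler('y',-tilt,degrees=True)*R.from_euler('x',180,degrees=True)).as_matrix()
def show(): 
    s=ctrl.read_state()
    print({k:np.round(s[k],3) for k in("clock","eef_pos","tool_rot","force","width","gripper_force","qpos")})
E
python3 -c "
from h import *
print(tool(0,30)[:,2]); show(); plan([459.5,-199.5,130],tool(4,0))"
```

```text
[ 0.5   -0.    -0.866]
{'clock': np.float64(0.9), 'eef_pos': array([ 274.989, -589.006,  231.328]), 'tool_rot': array([ 3.142, -0.   ,  0.437]), 'force': array([ 0.019, -0.251,  0.602]), 'width': np.float64(85.689), 'gripper_force': np.float64(0.0), 'qpos': array([ 1.068,  0.628,  0.039,  1.517, -0.027,  0.996, -0.02 ])}
t [ 1.1065 -0.9163  0.3377] w [ 0.     -0.      0.2336]
```

Emit:
jog_arm --plan '[{"tx": 0.9,"ty": -0.745,"tz": 0.2,"wz": 0.2336,"claw": 0},{"tx": 0.9,"ty": -0.745,"tz": 0.2,"wz": 0.2336,"claw": 0},{"tx": 0.9,"ty": -0.745,"tz": 0.2,"wz": 0.2336,"claw": 0},{"tx": 0.9,"ty": -0.745,"tz": 0.2,"wz": 0.2336,"claw": 0},{"tx": 0.9,"ty": -0.745,"tz": 0.2,"wz": 0.2336,"claw": 0},{"tx": 0.9,"ty": -0.745,"tz": 0.2,"wz": 0.2336,"claw": 0},{"tx": 0.9,"ty": -0.745,"tz": 0.2,"wz": 0.2336,"claw": 0},{"tx": 0.9,"ty": -0.745,"tz": 0.2,"wz": 0.2336,"claw": 0},{"tx": 0.9,"ty": -0.745,"tz": 0.2,"wz": 0.2336,"claw": 0},{"tx": 0.9,"ty": -0.745,"tz": 0.2,"wz": 0.2336,"claw": 0}]'

```text
invalid input at $.plan[0]: expected keys tx, ty, tz, wx, wy, wz, claw
```

```bash
python3 -c "
from h import *
show(); plan([459.5,-199.5,80],tool(4,0))"
```

```text
{'clock': np.float64(0.9), 'eef_pos': array([ 274.989, -589.006,  231.328]), 'tool_rot': array([ 3.142, -0.   ,  0.437]), 'force': array([ 0.019, -0.251,  0.602]), 'width': np.float64(85.689), 'gripper_force': np.float64(0.0), 'qpos': array([ 1.068,  0.628,  0.039,  1.517, -0.027,  0.996, -0.02 ])}
t [ 1.1065 -0.9164  0.5044] w [ 0.     -0.      0.2336]
```

Emit:
jog_arm --plan '[{"tx": 0.9,"ty": -0.745,"tz": 0.2,"wx": 0,"wy": 0,"wz": 0.2336,"claw": 0},{"tx": 0.9,"ty": -0.745,"tz": 0.2,"wx": 0,"wy": 0,"wz": 0.2336,"claw": 0},{"tx": 0.9,"ty": -0.745,"tz": 0.2,"wx": 0,"wy": 0,"wz": 0.2336,"claw": 0},{"tx": 0.9,"ty": -0.745,"tz": 0.2,"wx": 0,"wy": 0,"wz": 0.2336,"claw": 0},{"tx": 0.9,"ty": -0.745,"tz": 0.2,"wx": 0,"wy": 0,"wz": 0.2336,"claw": 0},{"tx": 0.9,"ty": -0.745,"tz": 0.2,"wx": 0,"wy": 0,"wz": 0.2336,"claw": 0},{"tx": 0.9,"ty": -0.745,"tz": 0.2,"wx": 0,"wy": 0,"wz": 0.2336,"claw": 0},{"tx": 0.9,"ty": -0.745,"tz": 0.2,"wx": 0,"wy": 0,"wz": 0.2336,"claw": 0},{"tx": 0.9,"ty": -0.745,"tz": 0.2,"wx": 0,"wy": 0,"wz": 0.2336,"claw": 0},{"tx": 0.9,"ty": -0.745,"tz": 0.2,"wx": 0,"wy": 0,"wz": 0.2336,"claw": 0}]'

```text
clock: 1.9
eef_pos: [424.8, -273.6, 171.6]
tool_rot: [3.14, -0.0, 0.069]
force: [-0.6, -0.7, -0.9]
width: 85.3
gripper_force: 0.0
```

```bash
python3 -c "
from h import *
show(); plan([459.5,-199.5,85],tool(4,0))"
```

```text
{'clock': np.float64(1.9), 'eef_pos': array([ 424.838, -273.638,  171.62 ]), 'tool_rot': array([ 3.14 , -0.   ,  0.069]), 'force': array([-0.611, -0.657, -0.889]), 'width': np.float64(85.258), 'gripper_force': np.float64(0.0), 'qpos': array([ 0.421,  0.512,  0.137,  1.983, -0.109,  0.653, -0.875])}
t [ 0.1322 -0.239   0.2884] w [ 0.0009 -0.0001 -0.0007]
```

Emit:
jog_arm --plan '[{"tx": 0.132,"ty": -0.239,"tz": 0.288,"wx": 0,"wy": 0,"wz": 0,"claw": 0},{"tx": 0.132,"ty": -0.239,"tz": 0.288,"wx": 0,"wy": 0,"wz": 0,"claw": 0},{"tx": 0.132,"ty": -0.239,"tz": 0.288,"wx": 0,"wy": 0,"wz": 0,"claw": 0},{"tx": 0.132,"ty": -0.239,"tz": 0.288,"wx": 0,"wy": 0,"wz": 0,"claw": 0},{"tx": 0.132,"ty": -0.239,"tz": 0.288,"wx": 0,"wy": 0,"wz": 0,"claw": 0}]'

```text
clock: 2.4
eef_pos: [459.2, -200.5, 85.3]
tool_rot: [3.14, -0.0, 0.067]
force: [-0.5, -1.0, 0.2]
width: 85.3
gripper_force: 0.0
```

```bash
python3 - <<'E'
from h import *
show(); plan([459.5,-199.5,23],tool(4,0))
a=ctrl.get_image("side")["img"][220:340,150:310,::-1];b=ctrl.get_image("top")["img"][150:270,290:450,::-1]
cv2.imwrite("pics/c1.png",cv2.resize(np.hstack([a,b]),None,fx=2.5,fy=2.5,interpolation=2))
E
```

```text
{'clock': np.float64(2.4), 'eef_pos': array([ 459.233, -200.458,   85.343]), 'tool_rot': array([ 3.14 , -0.   ,  0.067]), 'force': array([-0.49 , -0.975,  0.225]), 'width': np.float64(85.274), 'gripper_force': np.float64(0.0), 'qpos': array([ 0.28 ,  0.654,  0.11 ,  2.057, -0.155,  0.438, -0.996])}
t [ 0.0011 -0.0035  0.2078] w [ 0.001  -0.0001 -0.0018]
```

View pics/c1.png

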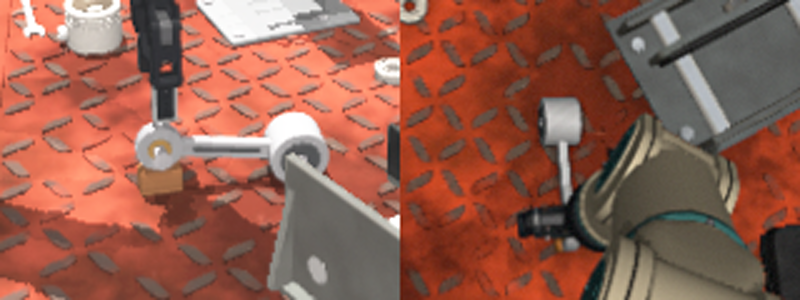

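```bash
python3 - <<'E'
from h import *
im=ctrl.get_image("side");s=ctrl.read_state();C=camR(im)
R0=R.from_euler('xyz',s["tool_rot"]).as_matrix()
K=np.array([[im["fx"],0,im["cx"]],[0,im["fy"],im["cy"]],[0,0,1]])
rv=cv2.Rodrigues(C.T)[0];tv=-C.T@np.array(im["position"])
f=lambda p:(cv2.projectPoints(np.array([p],float),rv,tv,K,np.array(im["distortion"]))[0].ravel()-[150,220])*2.5
print("finger tip",f(s["eef_pos"]+R0@[0,44,-8]),f(s["eef_pos"]+R0@[0,57,-8]),"up",f(s["eef_pos"]+R0@[0,50,-40]),"head",f([461.5,-227.5,46]))
E
```

```text
finger tip [163.9494 123.9514] [166.2341 131.7155] up [164.1397  94.925 ] head [162.2923 161.0686]
```

```bash
python3 - <<'E'
from h import *
im=ctrl.get_image("side");C=camR(im)
K=np.array([[im["fx"],0,im["cx"]],[0,im["fy"],im["cy"]],[0,0,1]])
rv=cv2.Rodrigues(C.T)[0];tv=-C.T@np.array(im["position"])
f=lambda p:cv2.projectPoints(np.array([p],float),rv,tv,K,np.array(im["distortion"]))[0].ravel()
a=cv2.resize(im["img"][260:310,190:270,::-1],None,fx=8,fy=8,interpolation=0)
for p,c in(([461.5,-227.5,46],(0,0,255)),([460,-206.5,46],(0,255,0)),([461.5,-227.5,55],(255,0,0)),([460,-206.5,68],(255,0,255)),([438,-207,46],(255,255,0))):
    q=(f(p)-[190,260]+.5)*8; cv2.circle(a,tuple(int(v) for v in q),3,c,-1)
cv2.imwrite("pics/c2.png",a)
E
```

```text
(no output)
```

View pics/c2.png

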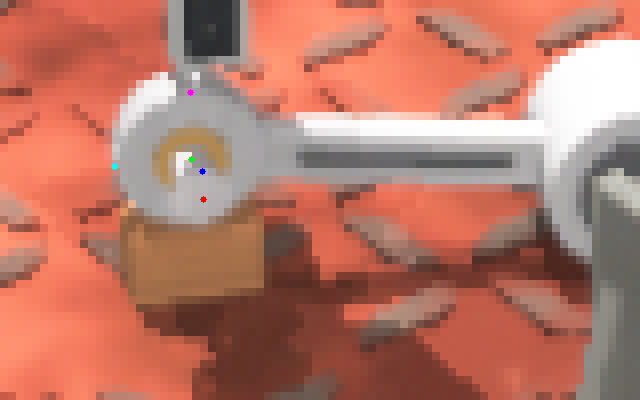

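The eye and pin head sit within about 2 mm of the projected marks: eye centre near crop (190,148), head near (200,188). I'll go down to the pin and grip it.

Emit:
jog_arm --plan '[{"tx": 0.001,"ty": -0.003,"tz": 0.1,"wx": 0,"wy": 0,"wz": 0,"claw": 0},{"tx": 0.001,"ty": -0.003,"tz": 0.16,"wx": 0,"wy": 0,"wz": 0,"claw": 0},{"tx": 0.001,"ty": -0.003,"tz": 0.205,"wx": 0,"wy": 0,"wz": 0,"claw": 0},{"tx": 0.001,"ty": -0.003,"tz": 0.205,"wx": 0,"wy": 0,"wz": 0,"claw": 0},{"tx": 0.001,"ty": -0.003,"tz": 0.205,"wx": 0,"wy": 0,"wz": 0,"claw": 0.2},{"tx": 0.001,"ty": -0.003,"tz": 0.205,"wx": 0,"wy": 0,"wz": 0,"claw": 0.3},{"tx": 0.001,"ty": -0.003,"tz": 0.205,"wx": 0,"wy": 0,"wz": 0,"claw": 0.36},{"tx": 0.001,"ty": -0.003,"tz": 0.205,"wx": 0,"wy": 0,"wz": 0,"claw": 0.5},{"tx": 0.001,"ty": -0.003,"tz": 0.205,"wx": 0,"wy": 0,"wz": 0,"claw": 0.5},{"tx": 0.001,"ty": -0.003,"tz": 0.205,"wx": 0,"wy": 0,"wz": 0,"claw": 0.5},{"tx": 0.001,"ty": -0.003,"tz": 0.205,"wx": 0,"wy": 0,"wz": 0,"claw": 0.5}]'

```text
clock: 3.7
eef_pos: [460.6, -198.1, 24.9]
tool_rot: [3.14, -0.002, 0.068]
force: [-1.5, -1.9, 8.2]
width: 54.3
gripper_force: 61.2
```

```bash
python3 -c "
from h import *
show()"
```

```text
{'clock': np.float64(3.7), 'eef_pos': array([ 460.603, -198.105,   24.865]), 'tool_rot': array([ 3.14 , -0.002,  0.068]), 'force': array([-1.471, -1.894,  8.167]), 'width': np.float64(54.26), 'gripper_force': np.float64(61.218), 'qpos': array([ 0.3  ,  0.767,  0.074,  2.079, -0.174,  0.298, -0.982])}
```

Emit:
jog_arm --plan '[{"tx": 0,"ty": 0,"tz": -0.05,"wx": 0,"wy": 0,"wz": 0,"claw": 0.5},{"tx": 0,"ty": 0,"tz": -0.12,"wx": 0,"wy": 0,"wz": 0,"claw": 0.5},{"tx": 0,"ty": 0,"tz": -0.2,"wx": 0,"wy": 0,"wz": 0,"claw": 0.5},{"tx": 0,"ty": 0,"tz": -0.3,"wx": 0,"wy": 0,"wz": 0,"claw": 0.5},{"tx": 0,"ty": 0,"tz": -0.4,"wx": 0,"wy": 0,"wz": 0,"claw": 0.5},{"tx": 0,"ty": 0,"tz": -0.5,"wx": 0,"wy": 0,"wz": 0,"claw": 0.5},{"tx": 0,"ty": 0,"tz": -0.6,"wx": 0,"wy": 0,"wz": 0,"claw": 0.5},{"tx": 0,"ty": 0,"tz": -0.7,"wx": 0,"wy": 0,"wz": 0,"claw": 0.5},{"tx": 0,"ty": 0,"tz": -0.8,"wx": 0,"wy": 0,"wz": 0,"claw": 0.5},{"tx": 0,"ty": 0,"tz": -0.8,"wx": 0,"wy": 0,"wz": 0,"claw": 0.5}]'

```text
clock: 4.7
eef_pos: [461.2, -197.4, 266.2]
tool_rot: [3.139, -0.006, 0.07]
force: [2.1, -0.4, -7.0]
width: 53.6
gripper_force: 81.2
```

```bash
python3 - <<'E'
from h import *
show()
im=ctrl.get_image("side")
cv2.imwrite("pics/c3.png",cv2.resize(im["img"][120:340,120:380,::-1],None,fx=2,fy=2,interpolation=2))
# target: clear in front of the stand, tilt 36, grasp offset 24 behind TCP
st=np.array([606,139.,200]);Rt=tool(15,36)
x=np.array([np.cos(np.radians(15)),np.sin(np.radians(15)),0])
pin=np.array([470,-60,280.])
plan(pin+Rt@[0,0,24.],Rt)
E
```

```text
{'clock': np.float64(4.7), 'eef_pos': array([ 461.2  , -197.437,  266.194]), 'tool_rot': array([ 3.139, -0.006,  0.07 ]), 'force': array([ 2.145, -0.373, -7.035]), 'width': np.float64(53.603), 'gripper_force': np.float64(81.175), 'qpos': array([ 0.212,  0.375,  0.189,  1.887, -0.09 ,  0.881, -1.056])}
t [ 0.1102 -0.4619  0.0117] w [ 0.039   0.397  -0.1176]
```

View pics/c3.png

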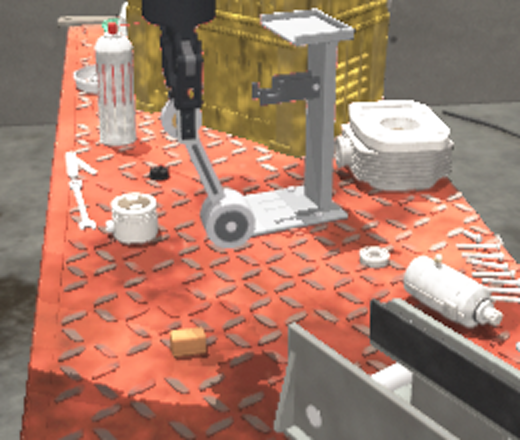

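The rod is up, clear of the table and leaning about 30°: eye at (185,125), big end at (232,227). Next I tilt the tool, line it up with the stand and move in front of it.

Emit:
jog_arm --plan '[{"tx": 0.02,"ty": -0.08,"tz": 0,"wx": 0.007,"wy": 0.07,"wz": -0.02,"claw": 0.5},{"tx": 0.04,"ty": -0.16,"tz": 0,"wx": 0.014,"wy": 0.14,"wz": -0.04,"claw": 0.5},{"tx": 0.06,"ty": -0.25,"tz": 0,"wx": 0.021,"wy": 0.21,"wz": -0.06,"claw": 0.5},{"tx": 0.08,"ty": -0.35,"tz": 0.01,"wx": 0.028,"wy": 0.28,"wz": -0.08,"claw": 0.5},{"tx": 0.1,"ty": -0.43,"tz": 0.01,"wx": 0.034,"wy": 0.35,"wz": -0.1,"claw": 0.5},{"tx": 0.11,"ty": -0.462,"tz": 0.012,"wx": 0.039,"wy": 0.397,"wz": -0.1176,"claw": 0.5},{"tx": 0.11,"ty": -0.462,"tz": 0.012,"wx": 0.039,"wy": 0.397,"wz": -0.1176,"claw": 0.5},{"tx": 0.11,"ty": -0.462,"tz": 0.012,"wx": 0.039,"wy": 0.397,"wz": -0.1176,"claw": 0.5}]'

```text
clock: 5.55
eef_pos: [481.4, -64.1, 281.5]
tool_rot: [-3.12, -0.59, 0.259]
force: [-0.3, 0.0, -8.5]
width: 53.4
gripper_force: 79.8
```

```bash
cat >> h.py <<'E'
def rodpca(n=None,c="side"):
    im=ctrl.get_image(c); r=ctrl.trace(im,"rod")
    if not r: print("no rod");return
    m=r[0]["pixels"]; P=pts(im,m); P=P[np.linalg.norm(P-np.median(P,0),axis=1)<120]
    z0,z1=np.percentile(P[:,2],[3,97])
    up=P[P[:,2]>z1-35].mean(0);lo=P[P[:,2]<z0+45].mean(0)
    d=up-lo; print(c,r[0]["score"],len(P),"up",up,"lo",lo,"lean x,y deg",np.degrees(np.arctan2(d[:2],d[2])),"zr",z0,z1)
    return im
E
python3 - <<'E'
from h import *
show(); rodpca();rodpca(c="top")
E
```

```text
{'clock': np.float64(5.55), 'eef_pos': array([481.375, -64.087, 281.517]), 'tool_rot': array([-3.12 , -0.59 ,  0.259]), 'force': array([-0.33 ,  0.032, -8.55 ]), 'width': np.float64(53.368), 'gripper_force': np.float64(79.843), 'qpos': array([ 0.713,  0.202, -0.485,  2.344, -1.098,  0.232, -0.012])}
side 0.92 747 up [465.2531 -73.2457 283.3903] lo [515.0444 -70.8123 179.1622] lean x,y deg [-25.5345  -1.3374] zr 156.19745674873505 296.32781408016575
top 0.86 534 up [472.7441 -65.3282 307.7988] lo [519.301  -47.9779 199.2679] lean x,y deg [-23.2181  -9.0827] zr 181.57354174535237 317.96812704632845
```

```bash
cat > kin.py <<'E'
import numpy as np
from scipy.spatial.transform import Rotation as R
from scipy.optimize import least_squares
Q=[[1.068,.628,.039,1.517,-.027,.996,-.02],[.421,.512,.137,1.983,-.109,.653,-.875],[.28,.654,.11,2.057,-.155,.438,-.996],[.3,.767,.074,2.079,-.174,.298,-.982],[.212,.375,.189,1.887,-.09,.881,-1.056],[.713,.202,-.485,2.344,-1.098,.232,-.012]]
P=[[275,-589,231.3],[424.8,-273.6,171.6],[459.2,-200.5,85.3],[460.6,-198.1,24.9],[461.2,-197.4,266.2],[481.4,-64.1,281.5]]
E=[[3.142,0,.437],[3.14,0,.069],[3.14,0,.067],[3.14,-.002,.068],[3.139,-.006,.07],[-3.12,-.59,.259]]
ez=lambda a:R.from_euler('z',a);ey=lambda a:R.from_euler('y',a)
def fk(q,g):
    h,L1,a,a2,L2,b,Lt,y0,y7=g
    r=ez(q[0]+y0);p=np.array([0,0,h]);r=r*ey(q[1]);p=p+r.apply([0,0,L1]);r=r*ez(q[2]);p=p+r.apply([a,0,0])
    r=r*ey(q[3]);p=p+r.apply([-a2,0,L2]);r=r*ez(q[4]);r=r*ey(q[5]);p=p+r.apply([b,0,Lt]);return p,r*ez(q[6]+y7)
def fit():
    best=None
    for y0 in(0,np.pi/2,-np.pi/2,np.pi):
        f=lambda g:np.concatenate([fk(q,g)[0]-p for q,p in zip(Q,P)]+[100*((fk(q,g)[1]).as_matrix()[:,2]-R.from_euler('xyz',e).as_matrix()[:,2]) for q,e in zip(Q,E)])
        s=least_squares(f,[300,350,0,0,350,0,250,y0,0],loss='soft_l1')
        if best is None or s.cost<best.cost:best=s
    return best
if __name__=="__main__":
    np.set_printoptions(precision=2,suppress=True)
    s=fit();print(s.cost,s.x);print([np.linalg.norm(fk(q,s.x)[0]-p).round(1) for q,p in zip(Q,P)])
    for q,e in zip(Q,E): print((fk(q,s.x)[1].inv()*R.from_euler('xyz',e)).as_rotvec())
E
python3 kin.py
```

```text
1160.0961977805598 [ -196.87  -461.54   456.93   497.47  -179.94   -69.88  -554.09    -0.82
 -1986.61]
[np.float64(673.0), np.float64(172.4), np.float64(29.4), np.float64(1.5), np.float64(4.6), np.float64(119.0)]
[-0.   -0.   -2.14]
[-0.   0.  -1.4]
[-0.   0.  -1.4]
[-0.  -0.  -1.4]
[ 0.  -0.  -1.4]
[ 0.8  -0.18 -1.53]
```

```bash
sed -i 's/^ez=.*/SG=[-1,1,1,1]\nez=lambda a:R.from_euler("z",a);ey=lambda a:R.from_euler("y",a)/; s/ez(q\[0\]+y0)/ez(SG[0]*q[0]+y0)/; s/ez(q\[2\])/ez(SG[1]*q[2])/; s/ez(q\[4\])/ez(SG[2]*q[4])/; s/ez(q\[6\]+y7)/ez(SG[3]*q[6]+y7)/' kin.py
python3 - <<'E'
import kin,numpy as np,itertools
np.set_printoptions(precision=2,suppress=True)
for sg in itertools.product((1,-1),(1,-1)):
    kin.SG[1:3]=sg; s=kin.fit(); print(sg,s.cost,s.x,[np.linalg.norm(kin.fk(q,s.x)[0]-p).round(1) for q,p in zip(kin.Q,kin.P)])
    if s.cost<50:
      for q,e in zip(kin.Q,kin.E): print((kin.fk(q,s.x)[1].inv()*kin.R.from_euler('xyz',e)).as_rotvec(),q[6])
E
```

```text
(1, 1) 2210.8391086421584 [ 306.19  357.89    0.13    6.86  347.31   -4.65  243.5  -195.     -0.  ] [np.float64(170.6), np.float64(131.3), np.float64(136.9), np.float64(145.6), np.float64(137.3), np.float64(590.7)]
(1, -1) 2207.66689307051 [304.91 357.15   1.29   6.53 348.76  -4.43 244.84  -0.24  -0.  ] [np.float64(170.0), np.float64(137.9), np.float64(139.2), np.float64(143.7), np.float64(151.9), np.float64(521.0)]
(-1, 1) 1474.609165792106 [ 304.83  356.25    1.62    6.25  349.13   -4.71  245.74 -194.72    0.  ] [np.float64(159.8), np.float64(131.2), np.float64(137.3), np.float64(145.2), np.float64(127.1), np.float64(162.0)]
(-1, -1) 16.00200823354695 [ 316.35  552.57    7.84    1.98  377.41    1.09  324.34 -628.37  238.02] [np.float64(7.2), np.float64(0.9), np.float64(1.5), np.float64(1.5), np.float64(0.7), np.float64(5.6)]
[0.  0.  2.3] -0.02
[-0.    0.   -2.28] -0.875
[ 0.    0.   -2.03] -0.996
[-0.   -0.   -2.06] -0.982
[ 0.   -0.   -1.91] -1.056
[0.02 0.03 2.29] -0.012
```

```bash
python3 - <<'E'
import kin,numpy as np
from kin import *
from h import tool
np.set_printoptions(precision=2,suppress=True)
kin.SG[:]=[-1,-1,-1,-1]; s=fit(); g=s.x; g[7]=np.arctan2(np.sin(g[7]),np.cos(g[7]))
g[8]=0; d=[(fk(q,g)[1].inv()*R.from_euler('xyz',e)).as_rotvec()[2] for q,e in zip(Q,E)]; print(d); g[8]=d[0]
print(g,[np.linalg.norm(fk(q,g)[0]-p).round(1) for q,p in zip(Q,P)])
np.save("g.npy",g)
lo=np.array([-3.06,-.37,-1.25,.18,-1.1,.23,-2.94]);hi=np.array([3.06,2.12,1.32,2.47,4.24,1.98,2.94])
cur=np.array(Q[-1])
def ik(p,Rt):
    best=None
    for q0 in(cur,[-.2,.3,0,2,0,.6,0],[-.2,.3,.4,2,.4,.6,0],[-.2,.3,-.4,2,-.5,.6,0]):
        f=lambda q:np.r_[(fk(q,g)[0]-p)/10,10*(fk(q,g)[1].inv()*R.from_matrix(Rt)).as_rotvec(),0.01*(q-cur),.0*q]
        r=least_squares(f,np.clip(q0,lo+.01,hi-.01),bounds=(lo+.0,hi-.0))
        m=min((r.x-lo).min(),(hi-r.x).min())
        if r.cost<.05 and(best is None or m>best[0]):best=(m,r.cost,r.x)
    return best
x=np.array([np.cos(.262),np.sin(.262),0]);seat=np.array([606,139,200.])
for tilt in(30,33,36):
    Rt=tool(15,tilt)
    for off,dz in((-160,60),(-120,80),(-90,60),(-60,60),(-30,40),(0,15),(0,0)):
        pin=seat+off*x+[0,0,dz]; print(tilt,off,dz,ik(pin+Rt@[0,0,24.],Rt))
E
```

```text
[np.float64(1.5168766188825156), np.float64(1.5168163337729352), np.float64(1.5171038420333367), np.float64(1.5184607473121767), np.float64(1.517054286460168), np.float64(1.5257539585213615)]
[316.35 552.57   7.84   1.98 377.41   1.09 324.34  -0.05   1.52] [np.float64(7.2), np.float64(0.9), np.float64(1.5), np.float64(1.5), np.float64(0.7), np.float64(5.6)]
30 -160 60 None
30 -120 80 (np.float64(5.551115123125783e-17), np.float64(0.013925823253899551), array([-0.7 ,  0.27,  0.56,  2.29, -1.1 ,  0.23, -0.47]))
30 -90 60 None
30 -60 60 (np.float64(5.551115123125783e-17), np.float64(0.018378882480237082), array([-0.59,  0.38,  0.44,  2.18, -1.1 ,  0.23, -0.49]))
30 -30 40 (np.float64(5.551115123125783e-15), np.float64(0.048054528114636584), array([-0.54,  0.45,  0.39,  2.11, -1.1 ,  0.23, -0.51]))
30 0 15 None
30 0 0 None
33 -160 60 None
33 -120 80 None
33 -90 60 None
33 -60 60 None
33 -30 40 None
33 0 15 None
33 0 0 None
36 -160 60 None
36 -120 80 None
36 -90 60 None
36 -60 60 None
36 -30 40 None
36 0 15 None
36 0 0 None
```

```bash
cat > ik.py <<'E'
import kin,numpy as np
from kin import fk,R,least_squares
from h import tool
np.set_printoptions(precision=2,suppress=True)
kin.SG[:]=[-1]*4; g=np.load("g.npy")
lo=np.array([-3.06,-.37,-1.25,.18,-1.1,.23,-2.94]);hi=np.array([3.06,2.12,1.32,2.47,4.24,1.98,2.94])
rng=np.random.default_rng(0)
def ik(p,Rt,n=40,near=None,mar=.05):
    out=[]
    for i in range(n):
        q0=rng.uniform(lo+.1,hi-.1) if near is None else np.clip(near,lo+mar+.01,hi-mar-.01)
        f=lambda q:np.r_[(fk(q,g)[0]-p)/10,10*(fk(q,g)[1].inv()*R.from_matrix(Rt)).as_rotvec(),0.01*(q-(q0 if near is None else near))]
        r=least_squares(f,q0,bounds=(lo+mar,hi-mar),max_nfev=60)
        e=np.linalg.norm(r.fun[:6])
        if e<.1: out.append((min((r.x-lo).min(),(hi-r.x).min()),r.x))
        if near is not None: break
    return sorted(out,key=lambda t:-t[0])
E
cat > t.py <<'E'
from ik import *
x=np.array([np.cos(.262),np.sin(.262),0]);seat=np.array([606,139,200.])
for tilt in(28,36):
  for fl in(0,180):
    Rt=tool(15,tilt)@R.from_euler('z',fl,degrees=True).as_matrix()
    for off,dz in((-120,80),(-60,40),(0,0)):
        pin=seat+off*x+[0,0,dz]; o=ik(pin+Rt@[0,0,24.],Rt); print(tilt,fl,off,len(o),*[(a.round(2),b) for a,b in o[:3]])
E
time python3 t.py
```

```text
28 0 -120 17 (np.float64(0.08), array([ 0.59,  0.43, -1.15,  2.28,  1.28,  0.46, -2.86])) (np.float64(0.05), array([ 0.38,  0.32, -0.81,  2.28,  1.07,  0.28, -2.65])) (np.float64(0.05), array([-0.78,  0.29,  0.67,  2.27, -1.05,  0.28, -0.52]))
28 0 -60 10 (np.float64(0.05), array([ 0.2 ,  0.46, -0.64,  2.19,  1.32,  0.28, -2.87])) (np.float64(0.05), array([ 0.23,  0.47, -0.68,  2.19,  1.34,  0.3 , -2.89])) (np.float64(0.05), array([ 0.2 ,  0.46, -0.64,  2.19,  1.32,  0.28, -2.87]))
28 0 0 10 (np.float64(0.05), array([ 0.1 ,  0.59, -0.54,  2.07,  1.37,  0.28, -2.89])) (np.float64(0.05), array([ 0.1 ,  0.59, -0.54,  2.07,  1.37,  0.28, -2.89])) (np.float64(0.05), array([ 0.1 ,  0.59, -0.54,  2.07,  1.37,  0.28, -2.89]))
28 180 -120 23 (np.float64(0.16), array([ 0.52,  0.38, -1.03,  2.28,  1.22,  0.39,  0.35])) (np.float64(0.14), array([ 0.51,  0.37, -1.  ,  2.28,  1.2 ,  0.37,  0.36])) (np.float64(0.14), array([ 0.5 ,  0.37, -0.99,  2.28,  1.2 ,  0.37,  0.37]))
28 180 -60 17 (np.float64(0.22), array([ 0.38,  0.54, -0.93,  2.19,  1.43,  0.45,  0.18])) (np.float64(0.19), array([ 0.45,  0
[... 1165 characters left out ...]
 0.43, -0.27])) (np.float64(0.08), array([ 0.58,  0.42, -1.12,  2.39,  1.84,  0.43, -0.27])) (np.float64(0.08), array([ 0.57,  0.41, -1.11,  2.39,  1.85,  0.42, -0.28]))
36 180 -60 29 (np.float64(0.17), array([ 0.45,  0.6 , -1.04,  2.3 ,  1.94,  0.55, -0.3 ])) (np.float64(0.17), array([ 0.42,  0.57, -0.98,  2.3 ,  1.96,  0.51, -0.33])) (np.float64(0.17), array([ 0.42,  0.58, -0.99,  2.3 ,  1.96,  0.52, -0.33]))
36 180 0 21 (np.float64(0.28), array([ 0.3 ,  0.69, -0.85,  2.19,  2.04,  0.52, -0.35])) (np.float64(0.28), array([ 0.29,  0.69, -0.84,  2.19,  2.04,  0.51, -0.36])) (np.float64(0.26), array([ 0.28,  0.68, -0.82,  2.19,  2.06,  0.49, -0.37]))
real	1m50.806s
user	1m50.952s
sys	0m0.272s
```

```bash
cat > sim.py <<'E'
from ik import *
from scipy.spatial.transform import Slerp
cur=np.array([.713,.202,-.485,2.344,-1.098,.232,-.012])
def err(q,p,Rr): return np.r_[(p-fk(q,g)[0])/300,(Rr*fk(q,g)[1].inv()).as_rotvec()]
def track(q,p1,R1,n=40):
    p0,r0=fk(q,g); d=(R1*r0.inv()).as_rotvec()
    for i in range(1,n+1):
        p=p0+(p1-p0)*i/n; Rr=R.from_rotvec(d*i/n)*r0
        for _ in range(4):
            e=err(q,p,Rr); J=np.stack([(err(q,p,Rr)-err(q+1e-4*v,p,Rr))/1e-4 for v in np.eye(7)],1)
            q=np.clip(q+J.T@np.linalg.solve(J@J.T+1e-4*np.eye(6),e),lo,hi)
    return q,np.linalg.norm(err(q,p1,R1)[:3])*300,np.linalg.norm(err(q,p1,R1)[3:])
def pose(pin,yaw,tilt,fl):
    Rt=tool(yaw,tilt)@R.from_euler('z',fl,degrees=True).as_matrix(); return np.array(pin)+Rt@[0,0,24.],R.from_matrix(Rt)
E
cat > t2.py <<'E'
from sim import *
x=np.array([np.cos(.262),np.sin(.262),0]);seat=np.array([606,139,200.])
for sgn in(1,-1):
    q=cur; print("sgn",sgn)
    steps=[((480,-60,290),15,0,0)]+[((480,-60,290),15,0,sgn*a) for a in(45,90,135,180)]+[((480,20,290),15,15,180),((490,108,280),15,30,180),((490,108,280),15,36,180)]+[(seat+o*x+[0,0,d],15,36,180) for o,d in((-60,50),(0,15),(0,0))]
    for s in steps:
        q,e,w=track(q,*pose(*s)); print(s[1:],q,round(e,1),round(w,3))
E
python3 t2.py
```

```text
sgn 1
(15, 0, 0) [-0.    0.35  0.1   1.93 -0.04  0.87 -1.19] 0.0 0.0
(15, 0, 45) [-0.15  0.36  0.29  1.93 -0.13  0.87 -1.88] 0.0 0.0
(15, 0, 90) [-0.29  0.38  0.49  1.93 -0.23  0.89 -2.56] 0.0 0.0
(15, 0, 135) [-0.66  0.56  1.11  1.93 -0.59  1.03 -2.94] 0.0 0.012
(15, 0, 180) [-0.79  0.83  1.32  1.97 -0.9   1.33 -2.94] 117.3 0.62
(15, 15, 180) [-1.01  0.66  1.32  2.17 -1.09  1.04 -2.94] 104.5 0.579
(15, 30, 180) [-1.13  0.51  1.32  2.3  -1.1   0.71 -2.94] 69.0 0.592
(15, 36, 180) [ 0.92  0.39 -1.25  2.47 -1.1   0.23 -2.94] 148.8 0.743
(15, 36, 180) [ 0.83  0.53 -1.25  2.43 -1.1   0.23 -2.94] 212.5 0.848
(15, 36, 180) [ 0.75  0.65 -1.25  2.35 -1.1   0.23 -2.94] 262.2 0.926
(15, 36, 180) [ 0.77  0.71 -1.25  2.36 -1.1   0.23 -2.94] 261.3 0.93
sgn -1
(15, 0, 0) [-0.    0.35  0.1   1.93 -0.04  0.87 -1.19] 0.0 0.0
(15, 0, -45) [ 0.14  0.35 -0.09  1.93  0.04  0.87 -0.5 ] 0.0 0.0
(15, 0, -90) [ 0.28  0.36 -0.29  1.93  0.13  0.87  0.19] 0.0 0.0
(15, 0, -135) [ 0.43  0.38 -0.49  1.93  0.22  0.89  0.87] 0.0 0.0
(15, 0, -180) [ 0.57  0.42 -0.7   1.93  0.33  0.91  1.54] 0.0 0.0
(15, 15, 180) [ 0.52  0.31 -0.73  2.13  0.32  0.54  1.41] 0.0 0.0
(15, 30, 180) [ 0.08  0.25 -0.41  2.3   0.82  0.23  0.75] 36.2 0.112
(15, 36, 180) [ 0.44  0.34 -0.89  2.39  1.98  0.29 -0.4 ] 0.0 0.0
(15, 36, 180) [ 0.34  0.49 -0.84  2.29  1.99  0.39 -0.37] 0.0 0.0
(15, 36, 180) [ 0.27  0.63 -0.79  2.17  2.    0.45 -0.34] 0.0 0.0
(15, 36, 180) [ 0.27  0.67 -0.81  2.19  2.06  0.49 -0.38] 0.0 0.0
```

```bash
cat > t3.py <<'E'
from sim import *
x=np.array([np.cos(.262),np.sin(.262),0]);seat=np.array([606,139,200.])
for via in((470,190,300),(460,150,300),(440,230,320)):
    q=cur; print(via)
    steps=[((480,-60,290),15,0,0)]+[((480,-60,290),15,0,-a) for a in(90,180)]+[(via,15,0,180)]+[(via,15,t,180) for t in(12,24,36)]+[(seat+o*x+[0,0,d],15,36,180) for o,d in((-120,80),(-60,50),(0,15),(0,0))]
    for s in steps:
        q,e,w=track(q,*pose(*s)); print(s[1:],q,round(e,1),round(w,3))
E
python3 t3.py; python3 -c "
from h import *
show(); Rt=tool(15,0); plan(np.array([480,-60,290])+Rt@[0,0,24],Rt)"
```

```text
(470, 190, 300)
(15, 0, 0) [-0.    0.35  0.1   1.93 -0.04  0.87 -1.19] 0.0 0.0
(15, 0, -90) [ 0.28  0.36 -0.29  1.93  0.13  0.87  0.19] 0.0 0.0
(15, 0, -180) [ 0.57  0.42 -0.7   1.93  0.33  0.91  1.54] 0.0 0.0
(15, 0, 180) [ 0.06  0.44 -0.71  1.85  0.35  0.97  1.03] 0.0 0.0
(15, 12, 180) [ 0.06  0.34 -0.68  2.01  0.43  0.69  0.95] 0.0 0.0
(15, 24, 180) [-0.03  0.26 -0.56  2.18  0.62  0.39  0.76] 0.0 0.0
(15, 36, 180) [-0.16  0.22 -0.41  2.35  1.71  0.23 -0.35] 2.9 0.009
(15, 36, 180) [ 0.32  0.3  -0.72  2.39  2.11  0.23 -0.54] 1.2 0.004
(15, 36, 180) [ 0.24  0.45 -0.67  2.29  2.1   0.31 -0.5 ] 0.0 0.0
(15, 36, 180) [ 0.17  0.58 -0.63  2.17  2.11  0.35 -0.46] 0.0 0.0
(15, 36, 180) [ 0.19  0.62 -0.66  2.19  2.16  0.4  -0.51] 0.0 0.0
(460, 150, 300)
(15, 0, 0) [-0.    0.35  0.1   1.93 -0.04  0.87 -1.19] 0.0 0.0
(15, 0, -90) [ 0.28  0.36 -0.29  1.93  0.13  0.87  0.19] 0.0 0.0
(15, 0, -180) [ 0.57  0.42 -0.7   1.93  0.33  0.91  1.54] 0.0 0.0
(15, 0, 180) [ 0.15  0.41 -0.72  1.91  0.33  0.94  1.1 ] 0.0 0.0
(15, 12, 180) [ 0.17  0.31 -0.71  2.07  0.39  0.66  1.06] 0.0 0.0
(15, 24, 180) [ 0.
[... 775 characters left out ...]
65] 0.0 0.0
(15, 36, 180) [-0.4   0.16 -0.29  2.33  1.36  0.26 -0.12] 0.0 0.0
(15, 36, 180) [ 0.33  0.3  -0.73  2.39  2.11  0.23 -0.54] 0.5 0.001
(15, 36, 180) [ 0.24  0.45 -0.68  2.29  2.1   0.31 -0.5 ] 0.0 0.0
(15, 36, 180) [ 0.17  0.58 -0.63  2.17  2.1   0.35 -0.46] 0.0 0.0
(15, 36, 180) [ 0.19  0.63 -0.67  2.19  2.16  0.4  -0.5 ] 0.0 0.0
{'clock': np.float64(5.75), 'eef_pos': array([484.701, -64.924, 283.401]), 'tool_rot': array([-3.121, -0.594,  0.256]), 'force': array([ 0.267, -0.445, -7.914]), 'width': np.float64(53.373), 'gripper_force': np.float64(79.837), 'qpos': array([ 0.706,  0.202, -0.478,  2.339, -1.1  ,  0.232, -0.014])}
t [-0.0416 -0.019   0.0423] w [-0.0117 -0.3781  0.0005]
```

Emit:
jog_arm --plan '[{"tx": -0.01,"ty": -0.005,"tz": 0.01,"wx": -0.003,"wy": -0.08,"wz": 0,"claw": 0.5},{"tx": -0.02,"ty": -0.01,"tz": 0.02,"wx": -0.006,"wy": -0.16,"wz": 0,"claw": 0.5},{"tx": -0.03,"ty": -0.015,"tz": 0.03,"wx": -0.009,"wy": -0.24,"wz": 0,"claw": 0.5},{"tx": -0.04,"ty": -0.019,"tz": 0.04,"wx": -0.0117,"wy": -0.32,"wz": 0,"claw": 0.5},{"tx": -0.0416,"ty": -0.019,"tz": 0.0423,"wx": -0.0117,"wy": -0.378,"wz": 0,"claw": 0.5},{"tx": -0.0416,"ty": -0.019,"tz": 0.0423,"wx": -0.0117,"wy": -0.378,"wz": 0,"claw": 0.5},{"tx": -0.0416,"ty": -0.019,"tz": 0.0423,"wx": -0.0117,"wy": -0.378,"wz": 0,"claw": 0.5}]'

```text
clock: 6.45
eef_pos: [484.6, -55.8, 266.5]
tool_rot: [3.139, -0.003, 0.271]
force: [1.2, 1.8, -8.7]
width: 53.4
gripper_force: 79.6
```

```bash
python3 -c "
from h import *
show(); Rt=tool(-75,0); plan(np.array([480,-60,300])+Rt@[0,0,24],Rt);Rt=tool(105,0); plan(np.array([480,-60,300])+Rt@[0,0,24],Rt)"
```

```text
{'clock': np.float64(6.45), 'eef_pos': array([484.572, -55.819, 266.475]), 'tool_rot': array([ 3.139, -0.003,  0.271]), 'force': array([ 1.22 ,  1.824, -8.698]), 'width': np.float64(53.398), 'gripper_force': np.float64(79.598), 'qpos': array([-0.043,  0.353,  0.134,  1.918, -0.058,  0.871, -1.18 ])}
t [-0.0183  0.0094 -0.0318] w [ 0.0001 -0.0026  1.006 ]
t [-0.0183  0.0094 -0.0318] w [ 0.0026  0.0001 -0.994 ]
```

Emit:
jog_arm --plan '[{"tx": 0,"ty": 0,"tz": -0.03,"wx": 0,"wy": 0,"wz": -0.09,"claw": 0.5},{"tx": 0,"ty": 0,"tz": -0.03,"wx": 0,"wy": 0,"wz": -0.18,"claw": 0.5},{"tx": 0,"ty": 0,"tz": -0.03,"wx": 0,"wy": 0,"wz": -0.27,"claw": 0.5},{"tx": 0,"ty": 0,"tz": -0.03,"wx": 0,"wy": 0,"wz": -0.36,"claw": 0.5},{"tx": 0,"ty": 0,"tz": -0.03,"wx": 0,"wy": 0,"wz": -0.45,"claw": 0.5},{"tx": 0,"ty": 0,"tz": -0.03,"wx": 0,"wy": 0,"wz": -0.54,"claw": 0.5},{"tx": 0,"ty": 0,"tz": -0.03,"wx": 0,"wy": 0,"wz": -0.63,"claw": 0.5},{"tx": 0,"ty": 0,"tz": -0.03,"wx": 0,"wy": 0,"wz": -0.72,"claw": 0.5},{"tx": 0,"ty": 0,"tz": -0.03,"wx": 0,"wy": 0,"wz": -0.81,"claw": 0.5},{"tx": 0,"ty": 0,"tz": -0.03,"wx": 0,"wy": 0,"wz": -0.9,"claw": 0.5},{"tx": 0,"ty": 0,"tz": -0.03,"wx": 0,"wy": 0,"wz": -0.99,"claw": 0.5},{"tx": 0,"ty": 0,"tz": -0.03,"wx": 0,"wy": 0,"wz": -0.99,"claw": 0.5}]'

```text
clock: 7.65
eef_pos: [479.7, -59.3, 275.6]
tool_rot: [3.138, 0.0, 1.82]
force: [0.2, -0.1, -9.1]
width: 53.4
gripper_force: 79.6
```

Emit:
jog_arm --plan '[{"tx": 0,"ty": 0,"tz": 0,"wx": 0,"wy": 0,"wz": -0.09,"claw": 0.5},{"tx": 0,"ty": 0,"tz": 0,"wx": 0,"wy": 0,"wz": -0.18,"claw": 0.5},{"tx": 0,"ty": 0,"tz": 0,"wx": 0,"wy": 0,"wz": -0.27,"claw": 0.5},{"tx": 0,"ty": 0,"tz": 0,"wx": 0,"wy": 0,"wz": -0.36,"claw": 0.5},{"tx": 0,"ty": 0,"tz": 0,"wx": 0,"wy": 0,"wz": -0.45,"claw": 0.5},{"tx": 0,"ty": 0,"tz": 0,"wx": 0,"wy": 0,"wz": -0.54,"claw": 0.5},{"tx": 0,"ty": 0,"tz": 0,"wx": 0,"wy": 0,"wz": -0.63,"claw": 0.5},{"tx": 0,"ty": 0,"tz": 0,"wx": 0,"wy": 0,"wz": -0.72,"claw": 0.5},{"tx": 0,"ty": 0,"tz": 0,"wx": 0,"wy": 0,"wz": -0.81,"claw": 0.5},{"tx": 0,"ty": 0,"tz": 0,"wx": 0,"wy": 0,"wz": -0.9,"claw": 0.5},{"tx": 0,"ty": 0,"tz": 0,"wx": 0,"wy": 0,"wz": -0.99,"claw": 0.5},{"tx": 0,"ty": 0,"tz": 0,"wx": 0,"wy": 0,"wz": -0.99,"claw": 0.5}]'

```text
clock: 8.85
eef_pos: [479.6, -59.6, 275.5]
tool_rot: [-3.141, 0.002, -2.911]
force: [0.2, 0.5, -8.6]
width: 53.3
gripper_force: 79.6
```

```bash
cat >> h.py <<'E'
FL=R.from_euler('z',180,degrees=True).as_matrix()
E
python3 -c "
from h import *
show(); Rt=tool(15,0)@FL; plan(np.array([455,150,300])+Rt@[0,0,24],Rt); Rt=tool(15,30)@FL; plan(np.array([455,150,300])+Rt@[0,0,24],Rt)"
```

```text
{'clock': np.float64(8.85), 'eef_pos': array([479.555, -59.569, 275.469]), 'tool_rot': array([-3.141,  0.002, -2.911]), 'force': array([ 0.248,  0.452, -8.647]), 'width': np.float64(53.313), 'gripper_force': np.float64(79.567), 'qpos': array([ 0.514,  0.385, -0.616,  1.9  ,  0.273,  0.938,  1.572])}
t [-0.08    0.6988 -0.0022] w [-0.0005  0.001  -0.0198]
t [-0.12    0.7    -0.0128] w [-0.0057 -0.3323 -0.0192]
```

Emit:
jog_arm --plan '[{"tx": -0.01,"ty": 0.1,"tz": -0.002,"wx": 0,"wy": 0,"wz": -0.019,"claw": 0.5},{"tx": -0.02,"ty": 0.22,"tz": -0.002,"wx": 0,"wy": 0,"wz": -0.019,"claw": 0.5},{"tx": -0.04,"ty": 0.35,"tz": -0.002,"wx": 0,"wy": 0,"wz": -0.019,"claw": 0.5},{"tx": -0.06,"ty": 0.48,"tz": -0.002,"wx": 0,"wy": 0,"wz": -0.019,"claw": 0.5},{"tx": -0.07,"ty": 0.6,"tz": -0.002,"wx": 0,"wy": 0,"wz": -0.019,"claw": 0.5},{"tx": -0.08,"ty": 0.7,"tz": -0.002,"wx": 0,"wy": 0,"wz": -0.019,"claw": 0.5},{"tx": -0.09,"ty": 0.7,"tz": -0.005,"wx": -0.001,"wy": -0.06,"wz": -0.019,"claw": 0.5},{"tx": -0.1,"ty": 0.7,"tz": -0.008,"wx": -0.002,"wy": -0.12,"wz": -0.019,"claw": 0.5},{"tx": -0.105,"ty": 0.7,"tz": -0.01,"wx": -0.003,"wy": -0.18,"wz": -0.019,"claw": 0.5},{"tx": -0.11,"ty": 0.7,"tz": -0.012,"wx": -0.004,"wy": -0.24,"wz": -0.019,"claw": 0.5},{"tx": -0.12,"ty": 0.7,"tz": -0.013,"wx": -0.005,"wy": -0.3,"wz": -0.019,"claw": 0.5},{"tx": -0.12,"ty": 0.7,"tz": -0.013,"wx": -0.0057,"wy": -0.332,"wz": -0.019,"claw": 0.5}]'

```text
clock: 10.05
eef_pos: [464.4, 150.6, 278.6]
tool_rot: [-3.14, 0.51, -2.884]
force: [1.8, -2.0, -7.6]
width: 53.3
gripper_force: 79.5
```

```bash
python3 -c "
from h import *
show(); Rt=tool(15,36)@FL; plan(np.array([470,140,300])+Rt@[0,0,24],Rt)"
```

```text
{'clock': np.float64(10.05), 'eef_pos': array([464.423, 150.621, 278.643]), 'tool_rot': array([-3.14 ,  0.51 , -2.884]), 'force': array([ 1.762, -2.023, -7.558]), 'width': np.float64(53.302), 'gripper_force': np.float64(79.5), 'qpos': array([-0.011,  0.175, -0.49 ,  2.33 ,  0.898,  0.243,  0.519])}
t [-0.052  -0.0387  0.0218] w [-0.0028 -0.0752 -0.0022]
```

Emit:
jog_arm --plan '[{"tx": -0.01,"ty": -0.005,"tz": 0.004,"wx": 0,"wy": -0.01,"wz": -0.002,"claw": 0.5},{"tx": -0.02,"ty": -0.01,"tz": 0.008,"wx": 0,"wy": -0.02,"wz": -0.002,"claw": 0.5},{"tx": -0.03,"ty": -0.02,"tz": 0.012,"wx": -0.001,"wy": -0.03,"wz": -0.002,"claw": 0.5},{"tx": -0.04,"ty": -0.03,"tz": 0.016,"wx": -0.001,"wy": -0.04,"wz": -0.002,"claw": 0.5},{"tx": -0.052,"ty": -0.039,"tz": 0.022,"wx": -0.002,"wy": -0.05,"wz": -0.002,"claw": 0.5},{"tx": -0.052,"ty": -0.039,"tz": 0.022,"wx": -0.003,"wy": -0.06,"wz": -0.002,"claw": 0.5},{"tx": -0.052,"ty": -0.039,"tz": 0.022,"wx": -0.003,"wy": -0.07,"wz": -0.002,"claw": 0.5},{"tx": -0.052,"ty": -0.039,"tz": 0.022,"wx": -0.003,"wy": -0.075,"wz": -0.002,"claw": 0.5},{"tx": -0.052,"ty": -0.039,"tz": 0.022,"wx": -0.003,"wy": -0.075,"wz": -0.002,"claw": 0.5},{"tx": -0.052,"ty": -0.039,"tz": 0.022,"wx": -0.003,"wy": -0.075,"wz": -0.002,"claw": 0.5}]'

```text
clock: 11.05
eef_pos: [485.6, 145.1, 281.0]
tool_rot: [3.14, 0.627, -2.877]
force: [0.8, 0.1, -8.7]
width: 53.3
gripper_force: 79.0
```

```bash
python3 -c "
from h import *
show(); rodpca(); Rt=tool(15,36)@FL; plan(np.array([490,108,290])+Rt@[0,0,24],Rt)"
```

```text
{'clock': np.float64(11.05), 'eef_pos': array([485.576, 145.084, 280.99 ]), 'tool_rot': array([ 3.14 ,  0.627, -2.877]), 'force': array([ 0.766,  0.117, -8.691]), 'width': np.float64(53.294), 'gripper_force': np.float64(78.997), 'qpos': array([ 0.209,  0.219, -0.721,  2.392,  1.749,  0.257, -0.291])}
side 0.89 545 up [482.2833 139.8387 281.0258] lo [536.6844 145.8503 187.1285] lean x,y deg [-30.0866  -3.6632] zr 164.56259894142383 293.701105010604
t [-0.0004 -0.1235  0.0447] w [0.0019 0.     0.0024]
```

Emit:
jog_arm --plan '[{"tx": 0,"ty": 0,"tz": 0,"wx": 0,"wy": 0,"wz": 0,"claw": 0.4},{"tx": 0,"ty": 0,"tz": 0,"wx": 0,"wy": 0,"wz": 0,"claw": 0.39}]'

```text
clock: 11.35
eef_pos: [486.4, 145.4, 281.5]
tool_rot: [-3.141, 0.629, -2.873]
force: [0.1, -0.1, -8.2]
width: 53.4
gripper_force: 79.0
```

Emit:
jog_arm --plan '[{"tx": 0,"ty": 0,"tz": 0,"wx": 0,"wy": 0,"wz": 0,"claw": 0.385},{"tx": 0,"ty": 0,"tz": 0,"wx": 0,"wy": 0,"wz": 0,"claw": 0.38}]'

```text
clock: 11.55
eef_pos: [486.4, 145.4, 281.5]
tool_rot: [-3.14, 0.629, -2.872]
force: [0.8, -0.2, -8.5]
width: 53.4
gripper_force: 79.0
```

Emit:
jog_arm --plan '[{"tx": 0,"ty": 0,"tz": 0,"wx": 0,"wy": 0,"wz": 0,"claw": 0.377},{"tx": 0,"ty": 0,"tz": 0,"wx": 0,"wy": 0,"wz": 0,"claw": 0.375}]'

```text
clock: 11.75
eef_pos: [486.6, 145.4, 281.6]
tool_rot: [-3.14, 0.629, -2.872]
force: [0.2, 0.8, -7.5]
width: 53.8
gripper_force: 66.3
```

Emit:
jog_arm --plan '[{"tx": 0,"ty": 0,"tz": 0,"wx": 0,"wy": 0,"wz": 0,"claw": 0.373},{"tx": 0,"ty": 0,"tz": 0,"wx": 0,"wy": 0,"wz": 0,"claw": 0.372}]'

```text
clock: 11.95
eef_pos: [486.4, 145.3, 281.5]
tool_rot: [-3.14, 0.629, -2.872]
force: [-0.4, 0.2, -8.6]
width: 53.8
gripper_force: 55.4
```

Emit:
jog_arm --plan '[{"tx": 0,"ty": 0,"tz": 0,"wx": 0,"wy": 0,"wz": 0,"claw": 0.37}]'

```text
clock: 12.05
eef_pos: [486.3, 145.3, 281.4]
tool_rot: [-3.14, 0.629, -2.872]
force: [-0.3, -0.1, -8.3]
width: 53.9
gripper_force: 48.5
```

Emit:
jog_arm --plan '[{"tx": 0,"ty": 0,"tz": 0,"wx": 0,"wy": 0,"wz": 0,"claw": 0.368},{"tx": 0,"ty": 0,"tz": 0,"wx": 0,"wy": 0,"wz": 0,"claw": 0.367},{"tx": 0,"ty": 0,"tz": 0,"wx": 0,"wy": 0,"wz": 0,"claw": 0.366},{"tx": 0,"ty": 0,"tz": 0,"wx": 0,"wy": 0,"wz": 0,"claw": 0.366}]'

```text
clock: 12.45
eef_pos: [486.5, 145.4, 281.6]
tool_rot: [-3.14, 0.629, -2.872]
force: [-0.5, -0.5, -7.7]
width: 54.1
gripper_force: 35.7
```

```bash
python3 -c "
from h import *
rodpca();show()"
```

```text
side 0.88 594 up [474.2669 136.6932 281.1133] lo [494.6523 134.3214 172.3079] lean x,y deg [-10.6117   1.2487] zr 148.9422168579183 294.59348752951723
{'clock': np.float64(12.55), 'eef_pos': array([486.504, 145.365, 281.533]), 'tool_rot': array([-3.14 ,  0.629, -2.872]), 'force': array([-0.573,  0.398, -8.375]), 'width': np.float64(54.435), 'gripper_force': np.float64(35.736), 'qpos': array([ 0.21 ,  0.22 , -0.723,  2.39 ,  1.752,  0.259, -0.289])}
```

Emit:
jog_arm --plan '[{"tx": 0,"ty": 0,"tz": 0,"wx": 0,"wy": 0,"wz": 0,"claw": 0.365},{"tx": 0,"ty": 0,"tz": 0,"wx": 0,"wy": 0,"wz": 0,"claw": 0.364},{"tx": 0,"ty": 0,"tz": 0,"wx": 0,"wy": 0,"wz": 0,"claw": 0.363},{"tx": 0,"ty": 0,"tz": 0,"wx": 0,"wy": 0,"wz": 0,"claw": 0.363}]'

```text
clock: 12.95
eef_pos: [486.4, 145.3, 281.5]
tool_rot: [-3.14, 0.629, -2.872]
force: [0.2, 0.3, -7.8]
width: 54.2
gripper_force: 27.0
```

```bash
python3 -c "
from h import *
rodpca();show()"
```

```text
side 0.85 581 up [473.5456 138.3971 282.6833] lo [488.0158 133.0226 173.1898] lean x,y deg [-7.5283  2.8101] zr 150.02339689059792 296.78605794628214
{'clock': np.float64(13.05), 'eef_pos': array([486.441, 145.315, 281.47 ]), 'tool_rot': array([-3.14 ,  0.629, -2.872]), 'force': array([-0.281, -0.027, -8.484]), 'width': np.float64(54.528), 'gripper_force': np.float64(26.998), 'qpos': array([ 0.21 ,  0.22 , -0.723,  2.39 ,  1.752,  0.259, -0.289])}
```

Emit:
jog_arm --plan '[{"tx": 0,"ty": 0,"tz": 0,"wx": 0,"wy": 0,"wz": 0,"claw": 0.362},{"tx": 0,"ty": 0,"tz": 0,"wx": 0,"wy": 0,"wz": 0,"claw": 0.3615},{"tx": 0,"ty": 0,"tz": 0,"wx": 0,"wy": 0,"wz": 0,"claw": 0.361},{"tx": 0,"ty": 0,"tz": 0,"wx": 0,"wy": 0,"wz": 0,"claw": 0.361},{"tx": 0,"ty": 0,"tz": 0,"wx": 0,"wy": 0,"wz": 0,"claw": 0.361},{"tx": 0,"ty": 0,"tz": 0,"wx": 0,"wy": 0,"wz": 0,"claw": 0.361}]'

```text
clock: 13.65
eef_pos: [486.5, 145.3, 281.5]
tool_rot: [-3.14, 0.629, -2.872]
force: [-0.2, -0.0, -7.5]
width: 54.4
gripper_force: 21.6
```

```bash
python3 - <<'E'
from h import *
im=rodpca();show()
cv2.imwrite("pics/c4.png",cv2.resize(im["img"][80:280,150:370,::-1],None,fx=3,fy=3,interpolation=2))
E
```

```text
side 0.64 218 up [ 459.5005 -206.2024   17.303 ] lo [ 459.5005 -206.2024   17.303 ] lean x,y deg [0. 0.] zr 3.0113957529520166 25.92921518943037
{'clock': np.float64(13.75), 'eef_pos': array([486.524, 145.325, 281.54 ]), 'tool_rot': array([-3.14 ,  0.629, -2.872]), 'force': array([ 0.391, -0.594, -7.814]), 'width': np.float64(54.644), 'gripper_force': np.float64(21.642), 'qpos': array([ 0.21 ,  0.22 , -0.723,  2.39 ,  1.752,  0.259, -0.29 ])}
```

View pics/c4.png

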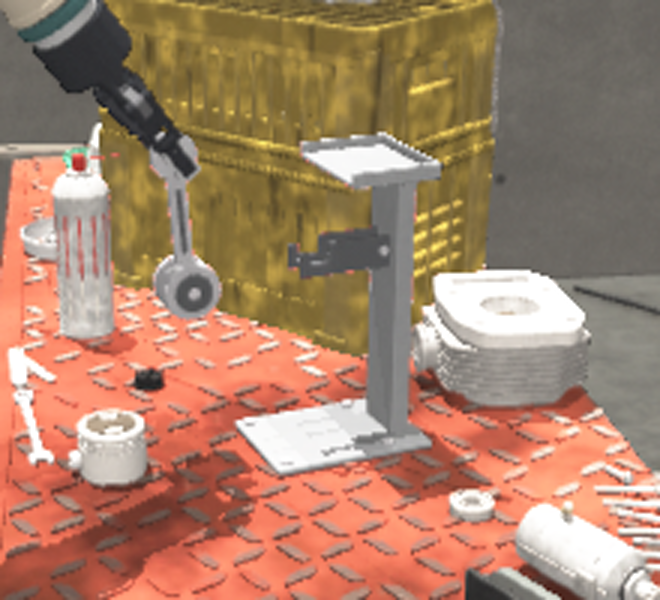

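The rod hangs close to plumb: eye at (172,158), big end at (188,288). The network reported the prop instead of the rod in that picture, so I'll measure the lean from the depth data.

```bash
cat >> h.py <<'E'
def lean(pin,c="side",yaw=15):
    im=ctrl.get_image(c);P=pts(im); a=np.radians(yaw); X=np.array([np.cos(a),np.sin(a),0]);Y=np.array([-np.sin(a),np.cos(a),0])
    d=P-pin; x=d@X;y=d@Y;z=d[:,2]
    m=(abs(y)<35)&(z<-95)&(z>-165)&(abs(x)<90); B=P[m]
    xb=(B-pin)@X; zb=B[:,2]-pin[2]
    r=least_circle(xb,zb)
    s=(abs(y)<25)&(z<-40)&(z>-85)&(abs(x)<60)
    print(c,len(B),"big x range",np.percentile(xb,[2,50,98]),"z",np.percentile(zb,[2,98]),"circ",r,"shank n",s.sum(),"slope deg",np.degrees(np.polyfit(z[s],x[s],1)[0]) if s.sum()>10 else None,"shank xy",x[s].mean(),y[s].mean())
    return im
def least_circle(x,z):
    from scipy.optimize import least_squares
    return np.median(x)
E
python3 -c "
from h import *
s=ctrl.read_state();R0=R.from_euler('xyz',s['tool_rot']).as_matrix();pin=s['eef_pos']-R0[:,2]*24;print(pin)
lean(pin);lean(pin,'top')"
```

```text
[472.9005 141.6047 300.9453]
side 391 big x range [-12.1391   9.2324  38.6187] z [-155.3101  -98.1653] circ 9.232350481308627 shank n 104 slope deg -4.36716409367751 shank xy 8.265101601146249 -1.7851189805121133
top 84 big x range [ 0.5678 13.2272 40.547 ] z [-124.0813 -102.2518] circ 13.227187010180604 shank n 0 slope deg None shank xy nan nanh.py:40: RuntimeWarning: Mean of empty slice.
  print(c,len(B),"big x range",np.percentile(xb,[2,50,98]),"z",np.percentile(zb,[2,98]),"circ",r,"shank n",s.sum(),"slope deg",np.degrees(np.polyfit(z[s],x[s],1)[0]) if s.sum()>10 else None,"shank xy",x[s].mean(),y[s].mean())
  ret = ret.dtype.type(ret / rcount)
```

Emit:
jog_arm --plan '[{"tx": 0,"ty": 0,"tz": 0,"wx": 0,"wy": 0,"wz": 0,"claw": 0.366},{"tx": 0,"ty": 0,"tz": 0,"wx": 0,"wy": 0,"wz": 0,"claw": 0.37},{"tx": 0,"ty": 0,"tz": 0,"wx": 0,"wy": 0,"wz": 0,"claw": 0.376},{"tx": 0,"ty": 0,"tz": 0,"wx": 0,"wy": 0,"wz": 0,"claw": 0.4},{"tx": 0,"ty": 0,"tz": 0,"wx": 0,"wy": 0,"wz": 0,"claw": 0.4},{"tx": 0,"ty": 0,"tz": 0,"wx": 0,"wy": 0,"wz": 0,"claw": 0.4},{"tx": 0,"ty": 0,"tz": 0,"wx": 0,"wy": 0,"wz": 0,"claw": 0.4}]'

```text
clock: 14.55
eef_pos: [486.4, 145.3, 281.5]
tool_rot: [-3.14, 0.629, -2.872]
force: [0.2, 0.2, -8.3]
width: 53.7
gripper_force: 64.0
```

```bash
python3 -W ignore - <<'E'
from h import *
show()
s=ctrl.read_state();R0=R.from_euler('xyz',s['tool_rot']).as_matrix();pin=s['eef_pos']-R0[:,2]*24
im=lean(pin);im2=ctrl.get_image("top")
a=np.radians(15);X=np.array([np.cos(a),np.sin(a),0]);Y=np.array([-np.sin(a),np.cos(a),0])
# eye points, both cameras: estimate pin centre relative to expected
for n,i in(("side",im),("top",im2)):
    P=pts(i);d=P-pin;l=np.c_[d@X,d@Y,d[:,2]]
    e=l[(abs(l[:,1])<9)&(abs(l[:,0])<32)&(abs(l[:,2])<32)]
    print(n,"eye",len(e),np.percentile(e,[3,50,97],axis=0).round(1).tolist())
    b=l[(abs(l[:,1])<40)&(l[:,2]<-100)&(l[:,2]>-165)&(abs(l[:,0])<50)]; print("big",np.percentile(b,[3,50,97],axis=0).round(1).tolist())
seat=np.array([606,139.,200]);Rt=tool(15,36)@FL
plan(seat-75*X+[0,0,22]+Rt@[0,0,24],Rt)
E
```

```text
{'clock': np.float64(14.55), 'eef_pos': array([486.443, 145.347, 281.474]), 'tool_rot': array([-3.14 ,  0.629, -2.872]), 'force': array([ 0.189,  0.247, -8.288]), 'width': np.float64(53.684), 'gripper_force': np.float64(64.038), 'qpos': array([ 0.21 ,  0.22 , -0.723,  2.39 ,  1.752,  0.259, -0.289])}
side 382 big x range [-8.7964 13.2882 42.5997] z [-155.6525  -99.6432] circ 13.288162247522315 shank n 105 slope deg -7.888603417564271 shank xy 10.04055125664493 -1.8877544829563548
side eye 86 [[-16.3, -8.6, -29.8], [-1.5, -4.9, -7.8], [24.8, 5.5, 15.7]]
big [[-8.3, -21.5, -153.7], [12.8, -15.8, -126.4], [41.8, 17.3, -103.4]]
top eye 128 [[-13.9, -7.6, -0.1], [2.7, 0.3, 14.0], [23.2, 7.9, 20.7]]
big [[1.5, -16.1, -124.2], [29.1, -4.6, -110.4], [44.9, 23.5, -103.8]]
t [ 0.0128 -0.1243  0.3162] w [0.0018 0.0004 0.0039]
```

```bash
python3 -W ignore - <<'E'
from h import *
a=np.radians(15);X=np.array([np.cos(a),np.sin(a),0])
seat=np.array([606,139.,200]);Rt=tool(15,32.5)@FL
plan(seat-78*X+[0,0,25]+Rt@[0,0,24],Rt)
E
```

```text
t [ 0.0199 -0.1242  0.3021] w [0.0017 0.0393 0.0039]
```

Emit:
jog_arm --plan '[{"tx": 0.001,"ty": -0.02,"tz": 0.01,"wx": 0,"wy": 0.01,"wz": 0.001,"claw": 0.4},{"tx": 0.003,"ty": -0.04,"tz": 0.04,"wx": 0,"wy": 0.02,"wz": 0.002,"claw": 0.4},{"tx": 0.006,"ty": -0.07,"tz": 0.08,"wx": 0.001,"wy": 0.03,"wz": 0.003,"claw": 0.4},{"tx": 0.01,"ty": -0.1,"tz": 0.13,"wx": 0.001,"wy": 0.039,"wz": 0.004,"claw": 0.4},{"tx": 0.012,"ty": -0.12,"tz": 0.18,"wx": 0.0017,"wy": 0.039,"wz": 0.004,"claw": 0.4},{"tx": 0.015,"ty": -0.124,"tz": 0.23,"wx": 0.0017,"wy": 0.039,"wz": 0.004,"claw": 0.4},{"tx": 0.018,"ty": -0.124,"tz": 0.27,"wx": 0.0017,"wy": 0.039,"wz": 0.004,"claw": 0.4},{"tx": 0.02,"ty": -0.124,"tz": 0.29,"wx": 0.0017,"wy": 0.039,"wz": 0.004,"claw": 0.4},{"tx": 0.02,"ty": -0.124,"tz": 0.302,"wx": 0.0017,"wy": 0.039,"wz": 0.004,"claw": 0.4},{"tx": 0.02,"ty": -0.124,"tz": 0.302,"wx": 0.0017,"wy": 0.039,"wz": 0.004,"claw": 0.4},{"tx": 0.02,"ty": -0.124,"tz": 0.302,"wx": 0.0017,"wy": 0.039,"wz": 0.004,"claw": 0.4}]'

```text
clock: 15.75
eef_pos: [543.0, 122.3, 205.1]
tool_rot: [-3.141, 0.568, -2.88]
force: [-0.1, -0.3, -8.7]
width: 53.3
gripper_force: 65.3
```

```bash
python3 -W ignore - <<'E'
from h import *
show()
s=ctrl.read_state();R0=R.from_euler('xyz',s['tool_rot']).as_matrix();pin=s['eef_pos']-R0[:,2]*24
im=lean(pin);im2=ctrl.get_image("top")
a=np.radians(15);X=np.array([np.cos(a),np.sin(a),0]);Y=np.array([-np.sin(a),np.cos(a),0]);seat=np.array([606,139,200.])
print("pin local",(pin-seat)@X,(pin-seat)@Y,pin[2]-200)
for n,i in(("side",im),("top",im2)):
    d=pts(i)-seat;l=np.c_[d@X,d@Y,d[:,2]]
    sel=lambda x0,x1,y0,y1,z0,z1:l[(l[:,0]>x0)&(l[:,0]<x1)&(l[:,1]>y0)&(l[:,1]<y1)&(l[:,2]>z0)&(l[:,2]<z1)]
    for nm,b in dict(eye=(-115,-48,-12,12,0,60),shank=(-100,-40,-20,20,-60,-5),big=(-110,-30,-40,40,-140,-75),hook=(-30,75,-30,30,-25,25)).items():
        e=sel(*b)
        if len(e)>4: print(n,nm,len(e),np.percentile(e,[3,50,97],axis=0).round(1).tolist())
a=im["img"][80:280,170:370,::-1];b=im2["img"][120:320,160:360,::-1]
cv2.imwrite("pics/c5.png",cv2.resize(np.hstack([a,b]),None,fx=2,fy=2,interpolation=2))
E
```

```text
{'clock': np.float64(15.75), 'eef_pos': array([543.042, 122.271, 205.117]), 'tool_rot': array([-3.141,  0.568, -2.88 ]), 'force': array([-0.101, -0.276, -8.726]), 'width': np.float64(53.272), 'gripper_force': np.float64(65.267), 'qpos': array([ 0.282,  0.489, -0.771,  2.324,  1.945,  0.396, -0.354])}
side 380 big x range [-16.9012   4.6483  34.9083] z [-156.9312  -99.281 ] circ 4.648343775550517 shank n 102 slope deg 2.370435676085515 shank xy 7.158117103688876 -1.7315640305504985
pin local -78.05573885431369 0.13861395126885512 25.34668246725451
side eye 72 [[-95.0, -8.0, 2.0], [-83.8, -3.9, 20.3], [-54.2, 5.5, 42.0]]
side shank 124 [[-80.6, -6.5, -59.2], [-71.8, -2.1, -32.0], [-61.9, 4.4, -6.7]]
side big 368 [[-94.4, -21.9, -130.5], [-73.4, -15.4, -100.6], [-43.8, 16.6, -78.5]]
side hook 465 [[-18.1, -23.1, -18.1], [33.1, -13.8, -1.1], [74.5, 16.4, 18.4]]
top eye 93 [[-85.8, -10.6, 23.8], [-74.0, 1.3, 39.1], [-56.5, 10.2, 45.0]]
top big 28 [[-67.2, -13.1, -99.5], [-54.4, 12.8, -83.5], [-39.6, 21.2, -76.5]]
top hook 87 [[-19.0, -14.9, -11.8], [8.2, 12.7, 4.8], [28.2, 17.2, 15.3]]
```

View pics/c5.png

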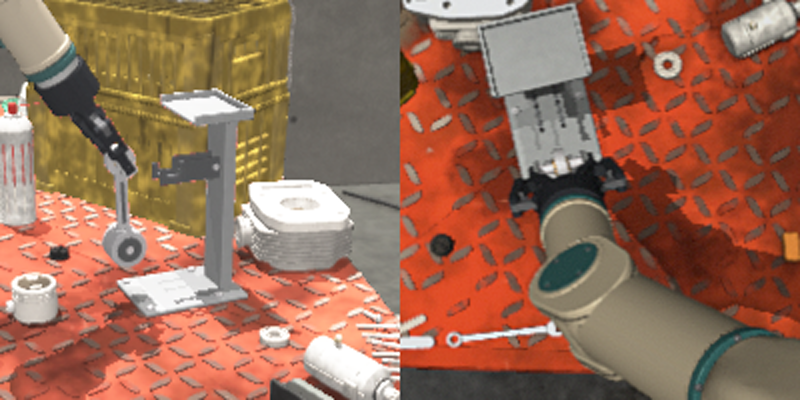

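The rod is nearly plumb in front of the hooks: eye at (120,165), hook tips at (155,170) in the side half. Next I go in above the lip.

```bash
cat >> h.py <<'E'
def rel(dx,dy,dz):
    a=np.radians(15);X=np.array([np.cos(a),np.sin(a),0]);Y=np.array([-np.sin(a),np.cos(a),0])
    s=ctrl.read_state();R0=R.from_euler('xyz',s['tool_rot']).as_matrix()
    print((dx,dy,dz),R0.T@(dx*X+dy*Y+[0,0,dz])/300)
E
python3 -c "
from h import *
rel(50,.7,-6);rel(76,.7,-6)
s=ctrl.read_state();R0=R.from_euler('xyz',s['tool_rot']).as_matrix();print(R.from_matrix(R0.T@tool(15,32.5)@FL).as_rotvec()/np.pi*2)"
```

```text
(50, 0.7, -6) [-0.1297  0.0023  0.1066]
(76, 0.7, -6) [-0.2027  0.0023  0.1533]
[-0.0002  0.0009  0.0002]
```

Emit:
jog_arm --plan '[{"tx": -0.02,"ty": 0.001,"tz": 0.015,"wx": 0,"wy": 0,"wz": 0,"claw": 0.4},{"tx": -0.045,"ty": 0.002,"tz": 0.036,"wx": 0,"wy": 0,"wz": 0,"claw": 0.4},{"tx": -0.075,"ty": 0.0023,"tz": 0.06,"wx": 0,"wy": 0,"wz": 0,"claw": 0.4},{"tx": -0.105,"ty": 0.0023,"tz": 0.086,"wx": 0,"wy": 0,"wz": 0,"claw": 0.4},{"tx": -0.12,"ty": 0.0023,"tz": 0.098,"wx": 0,"wy": 0,"wz": 0,"claw": 0.4},{"tx": -0.13,"ty": 0.0023,"tz": 0.1066,"wx": 0,"wy": 0,"wz": 0,"claw": 0.4},{"tx": -0.13,"ty": 0.0023,"tz": 0.1066,"wx": 0,"wy": 0,"wz": 0,"claw": 0.4},{"tx": -0.13,"ty": 0.0023,"tz": 0.1066,"wx": 0,"wy": 0,"wz": 0,"claw": 0.4}]'

```text
clock: 16.65
eef_pos: [590.8, 135.8, 198.4]
tool_rot: [3.141, 0.567, -2.88]
force: [-2.1, -0.2, -8.3]
width: 53.6
gripper_force: 65.3
```

```bash
python3 -W ignore - <<'E'
from h import *
show()
im=ctrl.get_image("side");im2=ctrl.get_image("top")
a=np.radians(15);X=np.array([np.cos(a),np.sin(a),0]);Y=np.array([-np.sin(a),np.cos(a),0]);seat=np.array([606,139,200.])
s=ctrl.read_state();R0=R.from_euler('xyz',s['tool_rot']).as_matrix();pin=s['eef_pos']-R0[:,2]*24
print("pin local",(pin-seat)@X,(pin-seat)@Y,pin[2]-200)
# predicted marks on both: pin end (near), lip top near hook, seat
def mark(im,off,sc,crop):
    C=camR(im);K=np.array([[im["fx"],0,im["cx"]],[0,im["fy"],im["cy"]],[0,0,1]])
    f=lambda p:cv2.projectPoints(np.array([p],float),cv2.Rodrigues(C.T)[0],-C.T@np.array(im["position"]),K,np.array(im["distortion"]))[0].ravel()
    out=cv2.resize(crop,None,fx=sc,fy=sc,interpolation=2)
    for l,c in(((-20,-16.5,6),(0,255,0)),((-10,-16.5,6),(0,255,0)),((10,-16.5,12),(0,255,255)),((12,-60,75),(255,0,255)),((12,60,75),(255,0,255))):
        q=(f(seat+l[0]*X+l[1]*Y+[0,0,l[2]])-off+.5)*sc;cv2.circle(out,tuple(int(v) for v in q),2,c,-1)
    return out
A=mark(im,np.array([220,120]),5,im["img"][120:230,220:300,::-1]);B=mark(im2,np.array([200,150]),5,im2["img"][150:260,200:280,::-1])
cv2.imwrite("pics/c6.png",np.hstack([A,B]))
E
```

```text
{'clock': np.float64(16.65), 'eef_pos': array([590.757, 135.793, 198.43 ]), 'tool_rot': array([ 3.141,  0.567, -2.88 ]), 'force': array([-2.106, -0.153, -8.26 ]), 'width': np.float64(53.604), 'gripper_force': np.float64(65.278), 'qpos': array([ 0.211,  0.539, -0.689,  2.211,  1.846,  0.369, -0.227])}
pin local -28.468524417190864 0.7851542150155453 18.821032457684396
```

View pics/c6.png

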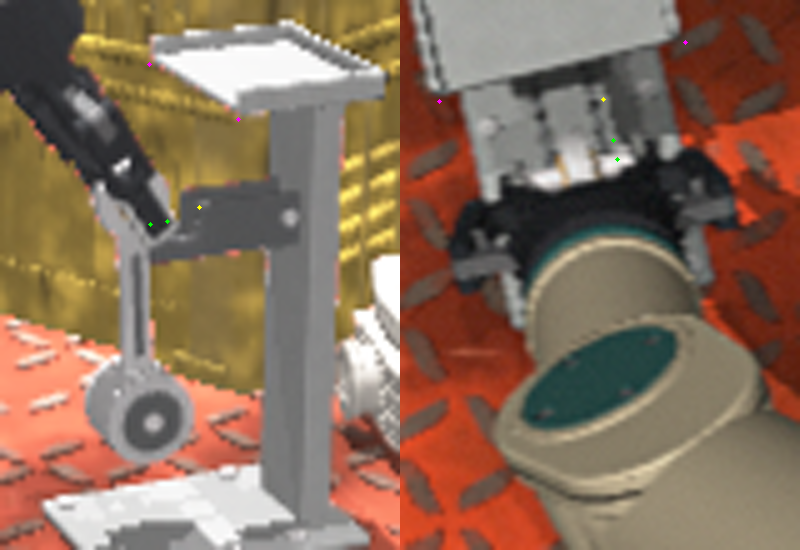

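```bash
python3 -W ignore - <<'E'
from h import *
im=ctrl.get_image("side");raw=cv2.imread("pics/side0.png")
a=np.radians(15);X=np.array([np.cos(a),np.sin(a),0]);Y=np.array([-np.sin(a),np.cos(a),0]);seat=np.array([606,139,200.])
C=camR(im);K=np.array([[im["fx"],0,im["cx"]],[0,im["fy"],im["cy"]],[0,0,1]])
f=lambda p:cv2.projectPoints(np.array([p],float),cv2.Rodrigues(C.T)[0],-C.T@np.array(im["position"]),K,np.array(im["distortion"]))[0].ravel()
o=np.array([235,145]);S=10
A=cv2.resize(raw[145:195,235:310],None,fx=S,fy=S,interpolation=0)
prof=[(-20,6),(-10,6),(-10,-6),(10,-6),(10,12),(73,12)]
for y,c in((-16.5,(0,255,0)),(11.5,(0,0,255))):
    q=np.array([(f(seat+x*X+y*Y+[0,0,z])-o+.5)*S for x,z in prof],int); cv2.polylines(A,[q],False,c,1)
q=np.array([(f(seat+12*X+y*Y+[0,0,75])-o+.5)*S for y in(-60,60)],int);print(q)
cv2.imwrite("pics/c7.png",A)
E
```

```text
[[ 326  -11]
 [ 148 -120]]
```

View pics/c7.png

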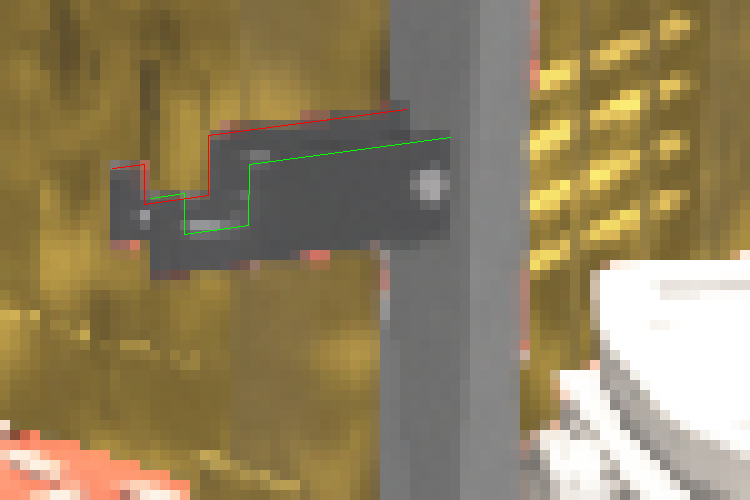

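```bash
python3 -W ignore - <<'E'
from h import *
im=ctrl.get_image("side")
a=np.radians(15);X=np.array([np.cos(a),np.sin(a),0]);Y=np.array([-np.sin(a),np.cos(a),0]);seat=np.array([606,139,200.])
C=camR(im);K=np.array([[im["fx"],0,im["cx"]],[0,im["fy"],im["cy"]],[0,0,1]]);D=np.array(im["distortion"]);c=np.array(im["position"])
def bp(u,v,y):
    n=cv2.undistortPoints(np.array([[[u,v]]],float),K,D)[0,0];r=C@np.r_[n,1];t=(y-(c-seat)@Y)/(r@Y);p=c+t*r-seat;return np.array([p@X,p[2]])
g=im["img"][185:225,230:275].astype(int)
# dark ring bore centre: dark pixels near (250.6,204.4)
lum=im["img"].astype(int).sum(2);v,u=np.mgrid[0:384,0:512];m=(abs(u-250.5)<8)&(abs(v-204.5)<8)&(lum<300)
print("bore px",u[m].mean(),v[m].mean(),m.sum(),bp(u[m].mean(),v[m].mean(),-19.2))
print("barrel row lum",[ (r,lum[r,236:262].tolist()) for r in(203,)])
for r in(172,176,180,184,188):
    row=im["img"][r,238:256].astype(int);gray=(row.max(1)-row.min(1)<45)&(row.sum(1)>230)
    i=np.nonzero(gray)[0]+238
    if len(i): print(r,i.min(),i.max(),"x left/right",bp(i.min()-.5,r,-4.2),bp(i.max()+.5,r,-4.2))
E
```

```text
bore px 250.2207792207792 203.84415584415584 77 [ -18.7721 -113.4375]
barrel row lum [(203, [533, 474, 394, 409, 414, 425, 482, 486, 467, 313, 254, 254, 261, 358, 501, 519, 476, 252, 250, 258, 333, 490, 501, 506, 509, 552])]
172 244 253 x left/right [-33.5113 -18.9591] [ -2.5809 -23.2584]
176 244 249 x left/right [-33.5047 -30.9894] [-14.9541 -33.6349]
180 244 249 x left/right [-33.4981 -43.0989] [-14.886 -45.821]
184 244 249 x left/right [-33.4914 -55.2885] [-14.8174 -58.0881]
188 245 250 x left/right [-30.3765 -68.0364] [-11.6051 -70.9198]
```

```bash
python3 -W ignore - <<'E'
from h import *
a=np.radians(15);X=np.array([np.cos(a),np.sin(a),0]);Y=np.array([-np.sin(a),np.cos(a),0]);seat=np.array([606,139,200.])
s=ctrl.read_state();R0=R.from_euler('xyz',s['tool_rot']).as_matrix()
pin=seat-27.4*X+.8*Y+[0,0,15]; o=R0.T@(pin-s["eef_pos"]);print("pin in tool",o)
np.save("o.npy",o)
for t,x,z in((34,-27.4,18),(34,-1,18),(34,-1,8),(34,-1,0)):
    Rt=tool(15,t)@FL; print(x,z);plan(seat+x*X+.8*Y+[0,0,z]-Rt@o,Rt,s)
E
```

```text
pin in tool [  1.3595   0.0814 -20.1581]
-27.4 18
t [-0.0071  0.     -0.0086] w [-0.     -0.0165  0.    ]
-1 18
t [-0.0813 -0.      0.0387] w [-0.     -0.0165  0.    ]
-1 8
t [-0.0634 -0.      0.0668] w [-0.     -0.0165  0.    ]
-1 0
t [-0.0491  0.      0.0893] w [-0.     -0.0165  0.    ]
```

Emit:
jog_arm --plan '[{"tx": -0.0071,"ty": 0,"tz": -0.0086,"wx": 0,"wy": -0.0165,"wz": 0,"claw": 0.4},{"tx": -0.0071,"ty": 0,"tz": -0.0086,"wx": 0,"wy": -0.0165,"wz": 0,"claw": 0.4},{"tx": -0.02,"ty": 0,"tz": 0,"wx": 0,"wy": -0.0165,"wz": 0,"claw": 0.4},{"tx": -0.033,"ty": 0,"tz": 0.008,"wx": 0,"wy": -0.0165,"wz": 0,"claw": 0.4},{"tx": -0.046,"ty": 0,"tz": 0.016,"wx": 0,"wy": -0.0165,"wz": 0,"claw": 0.4},{"tx": -0.059,"ty": 0,"tz": 0.024,"wx": 0,"wy": -0.0165,"wz": 0,"claw": 0.4},{"tx": -0.072,"ty": 0,"tz": 0.033,"wx": 0,"wy": -0.0165,"wz": 0,"claw": 0.4},{"tx": -0.081,"ty": 0,"tz": 0.0387,"wx": 0,"wy": -0.0165,"wz": 0,"claw": 0.4},{"tx": -0.081,"ty": 0,"tz": 0.0387,"wx": 0,"wy": -0.0165,"wz": 0,"claw": 0.4},{"tx": -0.081,"ty": 0,"tz": 0.0387,"wx": 0,"wy": -0.0165,"wz": 0,"claw": 0.4}]'

```text
clock: 17.85
eef_pos: [616.9, 142.8, 201.9]
tool_rot: [3.141, 0.593, -2.88]
force: [0.4, -0.3, -7.4]
width: 53.4
gripper_force: 65.4
```

```bash
python3 -W ignore - <<'E'
from h import *
show()
a=np.radians(15);X=np.array([np.cos(a),np.sin(a),0]);Y=np.array([-np.sin(a),np.cos(a),0]);seat=np.array([606,139,200.])
s=ctrl.read_state();R0=R.from_euler('xyz',s['tool_rot']).as_matrix();o=np.load("o.npy")
d=s["eef_pos"]+R0@o-seat;print("pin local",d@X,d@Y,d[2])
im=ctrl.get_image("side");im2=ctrl.get_image("top")
C=camR(im);K=np.array([[im["fx"],0,im["cx"]],[0,im["fy"],im["cy"]],[0,0,1]])
f=lambda p:cv2.projectPoints(np.array([p],float),cv2.Rodrigues(C.T)[0],-C.T@np.array(im["position"]),K,np.array(im["distortion"]))[0].ravel()
off=np.array([230,115]);S=5
A=cv2.resize(im["img"][115:225,230:310,::-1],None,fx=S,fy=S,interpolation=0)
prof=[(-20,6),(-10,6),(-10,-6),(10,-6),(10,12),(73,12)]
q=np.array([(f(seat+x*X-16.5*Y+[0,0,z+1.3])-off+.5)*S for x,z in prof],int); cv2.polylines(A,[q],False,(0,255,0),1)
B=cv2.resize(im2["img"][130:240,200:280,::-1],None,fx=S,fy=S,interpolation=0)
cv2.imwrite("pics/c8.png",np.hstack([A,B]))
for x,z in((-1,8),(-1,3),(-1,-1)): rel(x-d@X,.6-d@Y,z-d[2])
E
```

```text
{'clock': np.float64(17.85), 'eef_pos': array([616.889, 142.827, 201.884]), 'tool_rot': array([ 3.141,  0.593, -2.88 ]), 'force': array([ 0.395, -0.256, -7.363]), 'width': np.float64(53.405), 'gripper_force': np.float64(65.367), 'qpos': array([ 0.2  ,  0.562, -0.68 ,  2.165,  1.858,  0.374, -0.223])}
pin local -0.8894008609070706 0.9571439203659226 17.83710422933561
(np.float64(-0.1105991390929294), np.float64(-0.3571439203659226), np.float64(-9.837104229335608)) [ 0.0186 -0.0012  0.027 ]
(np.float64(-0.1105991390929294), np.float64(-0.3571439203659226), np.float64(-14.837104229335608)) [ 0.028  -0.0012  0.0408]
(np.float64(-0.1105991390929294), np.float64(-0.3571439203659226), np.float64(-18.83710422933561)) [ 0.0354 -0.0012  0.0519]
```

View pics/c8.png

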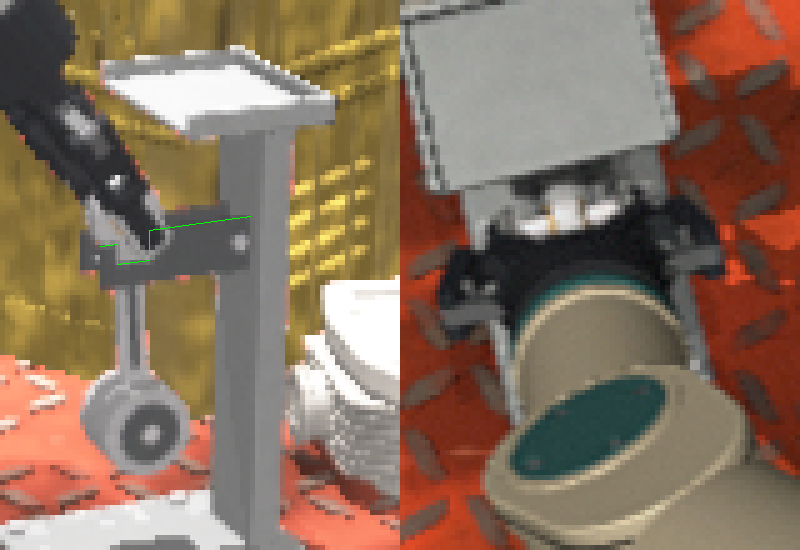

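The eye sits over the notch of the hooks (side half: notch at (130,255), shank at (130,320)). The body is clear of the shelf. I'll lower gently.

Emit:
jog_arm --plan '[{"tx": 0.005,"ty": -0.001,"tz": 0.007,"wx": 0,"wy": 0,"wz": 0,"claw": 0.4},{"tx": 0.01,"ty": -0.001,"tz": 0.014,"wx": 0,"wy": 0,"wz": 0,"claw": 0.4},{"tx": 0.0145,"ty": -0.001,"tz": 0.021,"wx": 0,"wy": 0,"wz": 0,"claw": 0.4},{"tx": 0.0186,"ty": -0.001,"tz": 0.027,"wx": 0,"wy": 0,"wz": 0,"claw": 0.4},{"tx": 0.0205,"ty": -0.001,"tz": 0.0298,"wx": 0,"wy": 0,"wz": 0,"claw": 0.4},{"tx": 0.0224,"ty": -0.001,"tz": 0.0325,"wx": 0,"wy": 0,"wz": 0,"claw": 0.4},{"tx": 0.0243,"ty": -0.001,"tz": 0.0353,"wx": 0,"wy": 0,"wz": 0,"claw": 0.4},{"tx": 0.0262,"ty": -0.001,"tz": 0.038,"wx": 0,"wy": 0,"wz": 0,"claw": 0.4},{"tx": 0.0262,"ty": -0.001,"tz": 0.038,"wx": 0,"wy": 0,"wz": 0,"claw": 0.4}]'

```text
clock: 18.85
eef_pos: [617.0, 142.5, 188.1]
tool_rot: [3.141, 0.593, -2.88]
force: [-0.4, -0.3, -8.3]
width: 53.3
gripper_force: 65.4
```

```bash
cat >> h.py <<'E'
def loc():
    a=np.radians(15);X=np.array([np.cos(a),np.sin(a),0]);Y=np.array([-np.sin(a),np.cos(a),0]);seat=np.array([606,139,200.])
    s=ctrl.read_state();R0=R.from_euler('xyz',s['tool_rot']).as_matrix();d=s["eef_pos"]+R0@np.load("o.npy")-seat
    print("pin local",d@X,d@Y,d[2])
E
python3 -c "
from h import *
show();loc();rel(0,0,-1)"
```

```text
{'clock': np.float64(18.85), 'eef_pos': array([616.983, 142.472, 188.064]), 'tool_rot': array([ 3.141,  0.593, -2.88 ]), 'force': array([-0.358, -0.258, -8.306]), 'width': np.float64(53.275), 'gripper_force': np.float64(65.356), 'qpos': array([ 0.215,  0.599, -0.708,  2.176,  1.931,  0.413, -0.284])}
pin local -0.8929407119631828 0.5900771710804327 4.014310293211054
(0, 0, -1) [ 0.0019 -0.      0.0028]
```

Nothing has touched yet. I'll go on in half-millimetre steps and watch the force.

Emit:
jog_arm --plan '[{"tx": 0.001,"ty": 0,"tz": 0.0014,"wx": 0,"wy": 0,"wz": 0,"claw": 0.4},{"tx": 0.0019,"ty": 0,"tz": 0.0028,"wx": 0,"wy": 0,"wz": 0,"claw": 0.4},{"tx": 0.0029,"ty": 0,"tz": 0.0042,"wx": 0,"wy": 0,"wz": 0,"claw": 0.4},{"tx": 0.0038,"ty": 0,"tz": 0.0056,"wx": 0,"wy": 0,"wz": 0,"claw": 0.4},{"tx": 0.0038,"ty": 0,"tz": 0.0056,"wx": 0,"wy": 0,"wz": 0,"claw": 0.4}]'

```text
clock: 19.35
eef_pos: [617.0, 142.5, 186.1]
tool_rot: [3.141, 0.594, -2.88]
force: [0.0, -0.5, -8.0]
width: 54.0
gripper_force: 65.3
```

Emit:
jog_arm --plan '[{"tx": 0.001,"ty": 0,"tz": 0.0014,"wx": 0,"wy": 0,"wz": 0,"claw": 0.4},{"tx": 0.0019,"ty": 0,"tz": 0.0028,"wx": 0,"wy": 0,"wz": 0,"claw": 0.4},{"tx": 0.0019,"ty": 0,"tz": 0.0028,"wx": 0,"wy": 0,"wz": 0,"claw": 0.4},{"tx": 0.0019,"ty": 0,"tz": 0.0028,"wx": 0,"wy": 0,"wz": 0,"claw": 0.4}]'

```text
clock: 19.75
eef_pos: [617.0, 142.5, 185.1]
tool_rot: [3.142, 0.594, -2.88]
force: [0.4, -0.8, -9.0]
width: 53.5
gripper_force: 65.4
```

Emit:
jog_arm --plan '[{"tx": 0.001,"ty": 0,"tz": 0.0014,"wx": 0,"wy": 0,"wz": 0,"claw": 0.4},{"tx": 0.0019,"ty": 0,"tz": 0.0028,"wx": 0,"wy": 0,"wz": 0,"claw": 0.4},{"tx": 0.0019,"ty": 0,"tz": 0.0028,"wx": 0,"wy": 0,"wz": 0,"claw": 0.4}]'

```text
clock: 20.05
eef_pos: [617.1, 142.5, 184.2]
tool_rot: [3.142, 0.594, -2.88]
force: [-1.4, -0.4, -7.1]
width: 53.1
gripper_force: 65.4
```

Emit:
jog_arm --plan '[{"tx": 0.001,"ty": 0,"tz": 0.0014,"wx": 0,"wy": 0,"wz": 0,"claw": 0.4},{"tx": 0.0019,"ty": 0,"tz": 0.0028,"wx": 0,"wy": 0,"wz": 0,"claw": 0.4},{"tx": 0.0019,"ty": 0,"tz": 0.0028,"wx": 0,"wy": 0,"wz": 0,"claw": 0.4}]'

```text
clock: 20.35
eef_pos: [617.3, 142.5, 183.8]
tool_rot: [-3.141, 0.595, -2.879]
force: [-4.9, -1.3, -0.4]
width: 53.6
gripper_force: 66.3
```

Emit:
jog_arm --plan '[{"tx": 0,"ty": 0,"tz": 0,"wx": 0,"wy": 0,"wz": 0,"claw": 0.372},{"tx": 0,"ty": 0,"tz": 0,"wx": 0,"wy": 0,"wz": 0,"claw": 0.367},{"tx": 0,"ty": 0,"tz": 0,"wx": 0,"wy": 0,"wz": 0,"claw": 0.363},{"tx": 0,"ty": 0,"tz": 0,"wx": 0,"wy": 0,"wz": 0,"claw": 0.361},{"tx": 0,"ty": 0,"tz": 0,"wx": 0,"wy": 0,"wz": 0,"claw": 0.361}]'

```text
clock: 20.85
eef_pos: [617.5, 142.6, 183.5]
tool_rot: [-3.141, 0.595, -2.88]
force: [-1.2, -1.1, 1.4]
width: 54.5
gripper_force: 22.1
```

```bash
python3 -W ignore - <<'E'
from h import *
show();loc()
im=ctrl.get_image("side");im2=ctrl.get_image("top")
a=np.radians(15);X=np.array([np.cos(a),np.sin(a),0]);Y=np.array([-np.sin(a),np.cos(a),0]);seat=np.array([606,139,200.])
C=camR(im);K=np.array([[im["fx"],0,im["cx"]],[0,im["fy"],im["cy"]],[0,0,1]]);D=np.array(im["distortion"]);c=np.array(im["position"])
def bp(u,v,y):
    n=cv2.undistortPoints(np.array([[[u,v]]],float),K,D)[0,0];r=C@np.r_[n,1];t=(y-(c-seat)@Y)/(r@Y);p=c+t*r-seat;return np.array([p@X,p[2]])
lum=im["img"].astype(int).sum(2);v,u=np.mgrid[0:384,0:512]
f=cv2.projectPoints(np.array([seat-19.4*Y+[0,0,-129]]),cv2.Rodrigues(C.T)[0],-C.T@c,K,D)[0].ravel();print(f)
m=(abs(u-f[0]-2)<9)&(abs(v-f[1])<8)&(lum<300)
print("bore px",u[m].mean(),v[m].mean(),m.sum(),bp(u[m].mean(),v[m].mean(),-19.4))
A=cv2.resize(im["img"][115:225,230:310,::-1],None,fx=5,fy=5,interpolation=0)
B=cv2.resize(im2["img"][130:240,200:280,::-1],None,fx=5,fy=5,interpolation=0)
cv2.imwrite("pics/c9.png",np.hstack([A,B]))
E
```

```text
{'clock': np.float64(20.85), 'eef_pos': array([617.491, 142.587, 183.485]), 'tool_rot': array([-3.141,  0.595, -2.88 ]), 'force': array([-1.186, -1.115,  1.42 ]), 'width': np.float64(54.472), 'gripper_force': np.float64(22.084), 'qpos': array([ 0.219,  0.612, -0.717,  2.179,  1.954,  0.428, -0.303])}
pin local -0.39034533616329514 0.5739404030592286 -0.5780687844381589
[256.1368 207.7836]
bore px 258.4054054054054 207.17567567567568 74 [   7.2338 -128.3103]
```

Emit:
jog_arm --plan '[{"tx": 0,"ty": 0,"tz": 0,"wx": 0,"wy": 0,"wz": 0,"claw": 0.357},{"tx": 0,"ty": 0,"tz": 0,"wx": 0,"wy": 0,"wz": 0,"claw": 0.352},{"tx": 0,"ty": 0,"tz": 0,"wx": 0,"wy": 0,"wz": 0,"claw": 0.345},{"tx": 0,"ty": 0,"tz": 0,"wx": 0,"wy": 0,"wz": 0,"claw": 0.33},{"tx": 0,"ty": 0,"tz": 0,"wx": 0,"wy": 0,"wz": 0,"claw": 0.25},{"tx": 0,"ty": 0,"tz": 0,"wx": 0,"wy": 0,"wz": 0,"claw": 0.1},{"tx": 0,"ty": 0,"tz": 0,"wx": 0,"wy": 0,"wz": 0,"claw": 0.1},{"tx": 0,"ty": 0,"tz": 0,"wx": 0,"wy": 0,"wz": 0,"claw": 0.1}]'

```text
clock: 21.75
eef_pos: [617.0, 142.4, 183.1]
tool_rot: [3.142, 0.594, -2.88]
force: [-0.1, 0.2, -0.5]
width: 77.1
gripper_force: 0.0
```

```bash
python3 -W ignore - <<'E'
from h import *
show()
im=ctrl.get_image("side");im2=ctrl.get_image("top")
A=cv2.resize(im["img"][115:225,230:310,::-1],None,fx=5,fy=5,interpolation=0)
B=cv2.resize(im2["img"][130:240,200:280,::-1],None,fx=5,fy=5,interpolation=0)
cv2.imwrite("pics/c10.png",np.hstack([A,B])); rel(-80,0,30)
E
```

```text
{'clock': np.float64(21.75), 'eef_pos': array([617.045, 142.418, 183.141]), 'tool_rot': array([ 3.142,  0.594, -2.88 ]), 'force': array([-0.085,  0.241, -0.485]), 'width': np.float64(77.108), 'gripper_force': np.float64(0.0), 'qpos': array([ 0.219,  0.612, -0.717,  2.18 ,  1.954,  0.428, -0.303])}
(-80, 0, 30) [ 0.1651  0.     -0.2321]
```

View pics/c10.png

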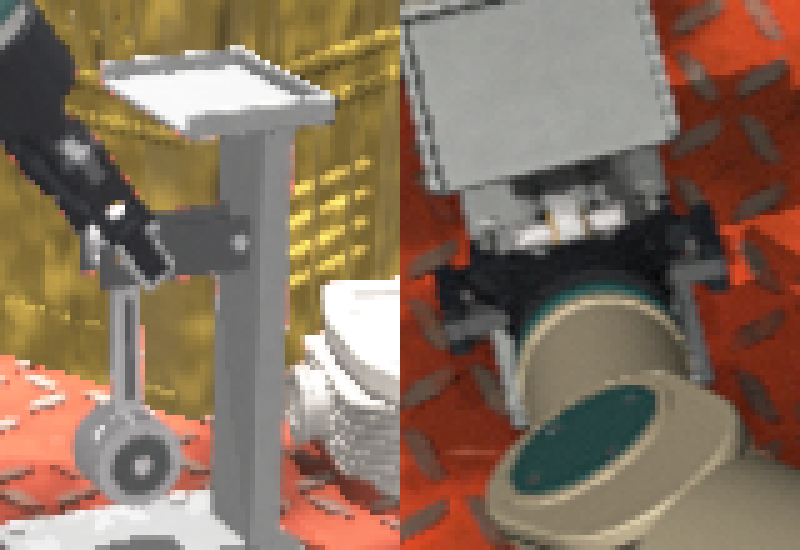

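The rod now hangs free on the hooks: shank at (125,340), bore centre at (143,465). The pin lies across both hooks in the top half. I'll back out.

Emit:
jog_arm --plan '[{"tx": 0.01,"ty": 0,"tz": -0.015,"wx": 0,"wy": 0,"wz": 0,"claw": 0.05},{"tx": 0.03,"ty": 0,"tz": -0.042,"wx": 0,"wy": 0,"wz": 0,"claw": 0},{"tx": 0.06,"ty": 0,"tz": -0.085,"wx": 0,"wy": 0,"wz": 0,"claw": 0},{"tx": 0.09,"ty": 0,"tz": -0.127,"wx": 0,"wy": 0,"wz": 0,"claw": 0},{"tx": 0.12,"ty": 0,"tz": -0.17,"wx": 0,"wy": 0,"wz": 0,"claw": 0},{"tx": 0.15,"ty": 0,"tz": -0.21,"wx": 0,"wy": 0,"wz": 0,"claw": 0},{"tx": 0.165,"ty": 0,"tz": -0.232,"wx": 0,"wy": 0,"wz": 0,"claw": 0},{"tx": 0.165,"ty": 0,"tz": -0.232,"wx": 0,"wy": 0,"wz": 0,"claw": 0},{"tx": 0.165,"ty": 0,"tz": -0.232,"wx": 0,"wy": 0,"wz": 0,"claw": 0},{"tx": 0.165,"ty": 0,"tz": -0.232,"wx": 0,"wy": 0,"wz": 0,"claw": 0}]'

```text
clock: 22.85
eef_pos: [540.4, 121.9, 213.2]
tool_rot: [3.141, 0.594, -2.88]
force: [-0.0, 0.0, 1.0]
width: 85.6
gripper_force: 0.0
```

```bash
python3 -W ignore - <<'E'
from h import *
show()
seat=np.array([606,139,200.])
for c in("side","side","top"):
    im=lean(seat,c)
E
```

```text
{'clock': np.float64(22.85), 'eef_pos': array([540.443, 121.863, 213.192]), 'tool_rot': array([ 3.141,  0.594, -2.88 ]), 'force': array([-0.043,  0.006,  0.994]), 'width': np.float64(85.649), 'gripper_force': np.float64(0.0), 'qpos': array([ 0.31 ,  0.479, -0.807,  2.345,  2.001,  0.417, -0.412])}
side 639 big x range [-23.4512  18.7994  88.2118] z [-161.3143  -96.8337] circ 18.799373587508537 shank n 86 slope deg -2.132153403051586 shank xy 1.913645592051366 -2.083415925037093
side 647 big x range [-23.5242  19.1282  88.1845] z [-162.7611  -97.0215] circ 19.128209979037145 shank n 88 slope deg 0.15951128680131038 shank xy 1.8773848954716679 -2.0912834559423983
top 217 big x range [-23.9194  -7.8381  74.576 ] z [-157.6207  -99.3629] circ -7.838092227343567 shank n 7 slope deg None shank xy -5.554487988823752 1.9305100262096153
```

Emit:
jog_arm --plan '[{"tx": 0,"ty": 0,"tz": 0,"wx": 0,"wy": 0,"wz": 0,"claw": 0},{"tx": 0,"ty": 0,"tz": 0,"wx": 0,"wy": 0,"wz": 0,"claw": 0},{"tx": 0,"ty": 0,"tz": 0,"wx": 0,"wy": 0,"wz": 0,"claw": 0},{"tx": 0,"ty": 0,"tz": 0,"wx": 0,"wy": 0,"wz": 0,"claw": 0},{"tx": 0,"ty": 0,"tz": 0,"wx": 0,"wy": 0,"wz": 0,"claw": 0},{"tx": 0,"ty": 0,"tz": 0,"wx": 0,"wy": 0,"wz": 0,"claw": 0},{"tx": 0,"ty": 0,"tz": 0,"wx": 0,"wy": 0,"wz": 0,"claw": 0},{"tx": 0,"ty": 0,"tz": 0,"wx": 0,"wy": 0,"wz": 0,"claw": 0},{"tx": 0,"ty": 0,"tz": 0,"wx": 0,"wy": 0,"wz": 0,"claw": 0},{"tx": 0,"ty": 0,"tz": 0,"wx": 0,"wy": 0,"wz": 0,"claw": 0},{"tx": 0,"ty": 0,"tz": 0,"wx": 0,"wy": 0,"wz": 0,"claw": 0},{"tx": 0,"ty": 0,"tz": 0,"wx": 0,"wy": 0,"wz": 0,"claw": 0}]'

```text
clock: 24.2
eef_pos: [539.8, 121.7, 213.1]
tool_rot: [3.141, 0.594, -2.88]
force: [1.3, 0.8, -0.8]
width: 85.3
gripper_force: 0.0
```

```bash
python3 -c "
from cell import ctrl
print(ctrl.finish_job())"
```

```text
the job is handed in; nothing more can be done
None
```

The rod hangs by its pin on both hooks, measured within about 2 degrees of plumb and released, with the arm backed clear; I handed the job in at about 24 s, and the hand-in returned no verdict.

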